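# Pack and clamp the bench tool carrier

## Task

Pack the field-repair tool carrier: flip its red cam lever up and over to release it, swing the retaining bar up and fully open, and lay each of the tools that are on the bench (two or three of the blue screwdriver, the soldering iron and the flux syringe) flat in a lane of its own, about the middle. Then swing the bar down over the tools until it rests in its catch, and flip the cam lever back over until it snaps down and clamps the bar. Do not knock over or shove away the solder spool and the paste tin.

Things in the scene. Friction and masses are not known exactly. Their poses are not given: they have to be found in the camera images.
- carrier: Fixed grey tool carrier, base plate 218 mm along x. Origin on the bench under the middle of the lanes; x runs along the lanes (roughly away from the robot), y across them (to the robot's left). Three lanes; black divider blocks, tops at z = 26 mm, stand only around x = -55 and +55 mm (22 mm long), so each lane's middle is open for fingers. End stops (tops 23 mm) leave 198 mm for a tool
- lane0 (a point): Middle of the floor of the right-hand lane (z = 8 mm, carrier y = -52 mm). Each lane runs along carrier x and is 36 mm wide between its divider blocks
- lane1 (a point): The same for the middle lane (carrier y = 0)
- lane2 (a point): The same for the left-hand lane (carrier y = +52 mm)
- bar_pivot (a point): On the level axis of the retaining bar, parallel to carrier x, at the carrier's right side (carrier x = 0, y = -118, z = 48.5 mm); cheeks up to z = 57 mm
- bar (a joint): Aluminium retaining bar, 20 mm wide, 13 mm thick, lifts about bar_pivot. 0 rad: down, level across the lanes towards carrier +y (underside z = 42 mm), resting in its catch under the cam lever. Grows to 2.1 as its free end is lifted up and over to the right (then 30 degrees past upright; its weight, 0.15 kg, keeps it there). Let go short of upright it falls shut. The lever, when down, lies over it
- bar_knob (a point): Centre of the round black cross knob at the bar's free end, 308 mm from the bar's axis; a cylinder 18 mm across and 34 mm long, its axis parallel to carrier x; its ends can be pinched from above and led round, the knob turning between the fingers
- lever_pivot (a point): Middle of the cam lever's level axis, parallel to carrier y (carrier x = -30, y = +135, z = 61.5 mm), at the catch; steel sides up to z = 70 mm, 31 mm apart over all
- lever (a joint): Red over-center cam lever, turns about lever_pivot. 0 rad: down over the bar, clamped, knob towards carrier +x (away from the robot). Grows to 1.95 as the knob is lifted up and over towards the robot (then past upright). Dead centre at 0.85 rad: on either side a spring of up to 0.6 N m (7 N at the knob) drives it to that side's end; lead it well past, best all the way
- lever_knob (a point): Centre of the red round cross knob at the end of the cam lever; at 0 rad 90 mm from lever_pivot along carrier x and 20 mm higher; a cylinder 20 mm across and 30 mm long, axis parallel to carrier y; its ends can be pinched from above, the knob turning between the fingers
- screwdriver: Blue-handled screwdriver, 171 x 28 x 26 mm, length along its x axis, origin at the middle of its underside. May be absent
- screwdriver_mid (a point): Middle of the screwdriver, 13 mm above its underside
- soldering_iron: Soldering iron handpiece, blue and black, 182 x 20 x 20 mm, length along its x axis, origin at the middle of its underside. May be absent
- soldering_iron_mid (a point): Middle of the soldering iron, 10 mm above its underside
- flux_syringe: Flux syringe, 169 x 26 x 17 mm, length along its x axis, origin at the middle of its underside. May be absent
- flux_syringe_mid (a point): Middle of the syringe, 8.5 mm above its underside
- solder_spool: Bystander: solder spool 60 mm across, 34 mm high, standing flat; origin at the middle of its underside
- paste_tin: Bystander: tin with red cap, 57 mm across, 68 mm high, upright; origin at the middle of its underside

How it is judged:
On the way, in this order (a step that is already met when the one before it is completed fails the run):
1. the cam lever is flipped up and over, open (beyond 1.5 rad) (value of joint lever above 1.5 rad), for 0.2 s.
2. the retaining bar is swung up and open (beyond 1.65 rad) (value of joint bar above 1.65 rad), for 0.2 s.
3. every tool lies flat in a lane, let go (x of screwdriver_mid in the frame of carrier between -0.025 and 0.025 m and (y of screwdriver_mid in the frame of carrier between -0.07 and -0.034 m or y of screwdriver_mid in the frame of carrier between -0.018 and 0.018 m or y of screwdriver_mid in the frame of carrier between 0.034 and 0.07 m) and z of each of screwdriver_mid, soldering_iron_mid, flux_syringe_mid in the frame of carrier below 0.028 m and angle between the x axis of each of screwdriver, soldering_iron, flux_syringe and the x axis of carrier, either way round below 0.25 rad and linear speed of each of screwdriver, soldering_iron, flux_syringe below 0.03 m/s and contact force between each of screwdriver, soldering_iron, flux_syringe and the fingers below 0.05 N and x of soldering_iron_mid in the frame of carrier between -0.025 and 0.025 m and (y of soldering_iron_mid in the frame of carrier between -0.07 and -0.034 m or y of soldering_iron_mid in the frame of carrier between -0.018 and 0.018 m or y of soldering_iron_mid in the frame of carrier between 0.034 and 0.07 m) and x of flux_syringe_mid in the frame of carrier between -0.025 and 0.025 m and (y of flux_syringe_mid in the frame of carrier between -0.07 and -0.034 m or y of flux_syringe_mid in the frame of carrier between -0.018 and 0.018 m or y of flux_syringe_mid in the frame of carrier between 0.034 and 0.07 m)), for 0.3 s.
4. the bar is home in its catch (value of joint bar below 0.05 rad), for 0.2 s.
5. the cam lever has snapped down with the bar home (value of joint lever below 0.2 rad and value of joint bar below 0.08 rad), for 0.3 s.
At the end, for the whole second after the job is handed in: Each tool present lies at rest in a lane, let go: middle within 25 mm of the lanes' middle lengthwise, 18 mm of a lane's centre line, under 28 mm above the bench, within 0.25 rad of the lane; bar home (under 0.08 rad), lever down (under 0.2 rad) (all of step 3 and all of step 5); the robot touches nothing.
It fails at once if the paste tin is knocked over (angle between paste_tin's own z axis and vertical above 0.6 rad).
It fails at once if the paste tin is shoved away (over 10 cm) (distance of paste_tin from where it was at the start of the episode above 0.1 m).
It fails at once if the solder spool is knocked over (angle between solder_spool's own z axis and vertical above 0.6 rad).
It fails at once if the solder spool is shoved away (over 10 cm) (distance of solder_spool from where it was at the start of the episode above 0.1 m).
Of screwdriver, soldering_iron, flux_syringe only 2 to 3 are there at a start; the rules pass over those that are not, and their reading is None.
At some moment in a run one of screwdriver, soldering_iron, flux_syringe may be knocked a few centimetres aside while the robot is not near it.
Once in a run the grip may slacken for a moment while it holds something.
It also fails if it takes over 210 s, if anything falls off the work surface, if the arm or the gripper's body presses on something with over 40 N, if the wrist force passes 120 N, or if a joint passes its speed limit or range.

## Robot

A 6-joint arm with a two-finger parallel gripper is mounted at the origin on a cart in front of the work surface, level with it; the furniture and walls round the work are solid. World frame = base frame: x ahead of the robot, y to its left, z up, the work surface at z = 0. Lengths are in m, angles in rad, forces in N, time in s.
With the tool pointing down it reaches from about 0.325 to 0.9 m from the base axis. Payload 6.1 kg.
Tool frame: the origin (TCP) lies midway between the tips of the shut fingers; the grasp point (between the pads) lies 19 mm behind it (ctrl.grasp_offset is the distance from the TCP to the grasp point, in m); z points along the fingers, y is the direction in which the jaws open and shut (so a half turn about z gives the same grasp; the last joint's range is limited). The gripper opens to 85 mm and grips with 20 to 120 N. Pads are 22 mm wide; open, the fingers measure 114 mm over their backs; the gripper's body (76 mm by 85 mm) begins 54 mm behind the grasp point. The pads swing forward as they close: fully open they stand 13 mm farther back than shut.
Start: joints at [-1.302, 0.22, 1.526, -0, 1.395, -0.126], TCP at [0.24, -0.577, 0.231] pointing down, gripper open.
Joint ranges: [-2.98, 2.98], [-0.91, 2.08], [0.09, 2.57], [-1.24, 4.39], [0.2, 2.65], [-2.68, 2.68]. Speed limits (rad/s): [2.57, 2.57, 3.01, 3.14, 3.14, 3.14].

## Interface

Orientations are given as [roll, pitch, yaw] about the fixed x, y, z axes, in that order (R = Rz(yaw) Ry(pitch) Rx(roll)).
In Python, from rig import ctrl gives the robot as it stands. The module is installed in compiled form; this text tells all that it offers.
- The arm moves only by the shell command python3 -m handwheel 'ROWS' [FORCE]. ROWS is JSON, a list of rows, each a list of 5 numbers: the finger opening in mm, from 0 to 85.4, then the shift along the world's x, y, z in units of 40 mm (1.0 is 40 mm), then the turn about the world's z in units of 6 degrees (1.0 is 6 degrees). A call has 1 to 12 rows; each row is the pose to reach, as a shift and turn from the pose measured when the call began; what a row does not reach only later rows make up. A row lasts 1/12 s, in which the tool goes at most 41.7 mm and 7.16 degrees, less where a joint would pass 70% of its speed; a pose out of reach is approached as far as the arm can. A call with a gripper value outside its range is refused whole. The fingers move at their own pace and stop on an object; FORCE is the grip in N (left out, the last holds). Time passes only in rows, so rows that repeat a pose let the fingers close. It gives the time, the measured TCP pose, the force and the opening at its end, in the units of the state.
- ctrl.read_state(): the state, without advancing time (a new reading comes with each control period).
- ctrl.capture(name): name is "scene" or "top" or "wrist"; returns (picture, depth): 400x640x3 uint8, red, green, blue; 400x640 float32, m along the optical axis (not along the pixel's ray), 0 where there is no reading.
- ctrl.get_calibration(name): a dict with "intrinsics" (3x3 intrinsics, pixels), "k1" (the pictures are not rectified: a ray, as slopes to the right and down, at radius r is drawn at 1 + k1 r^2 times it, then the intrinsics apply), "R" (3x3) and "t" (3): a world point X has camera coordinates R X + t; the wrist camera has in their place "mount" (4x4, takes a point from camera to tool coordinates, whose origin is the TCP and whose axes are the flange's). Camera axes: x right, y down, z forward; pixel columns grow to the right and rows downward; lengths in m; the calibration is good to about 2 mm. A picture is of the moment at which its call begins: read the wrist's pose just before it. get_calibration takes no time and is no camera call.
- ctrl.finish_job(): hands the job in, once; it reports no verdict.
The state is a dict: "clock": time; "joints": joint angles; "joint_velocities": joint speeds; "effort": joint torques, N m; "tcp_pos": TCP position; "tcp_rot": TCP orientation; "force": force on the tool from outside, world axes, zero at the start; "ft_torque": the same for the moment, N m; "grip_width": opening from 0.0 (shut) to 1.0 (fully open).
Only numpy, scipy, OpenCV 4.12 (cv2) and the standard library are available. Lean on these libraries where they do the work, as an engineer would, in place of code of your own. Each camera call takes 0.05 s, during which the arm holds its last target.

## Working session

There is one attempt and no reset: what is moved stays moved. The work goes in short steps, Python scripts to look and compute and a shell command to move; the robot and the scene stay as the last step left them, time stands still between calls to the robot, and variables do not carry over. Pictures are saved under pics/ and viewed, and the job is handed in when it is done.

```bash
mkdir -p pics; cat > h.py <<'E'
import numpy as np, cv2
from rig import ctrl
def cap(n,f=None):
    s=ctrl.read_state(); im,d=ctrl.capture(n)
    if f: cv2.imwrite('pics/'+f,cv2.cvtColor(im,cv2.COLOR_RGB2BGR))
    return s,im,d
def RT(n,s):
    c=ctrl.get_calibration(n)
    if 'R' in c: R=np.array(c['R']);t=np.array(c['t'])
    else:
        M=np.array(c['mount']); from scipy.spatial.transform import Rotation as Ro
        T=np.eye(4);T[:3,:3]=Ro.from_euler('xyz',s['tcp_rot']).as_matrix();T[:3,3]=s['tcp_pos']
        W=np.linalg.inv(T@M);R=W[:3,:3];t=W[:3,3]
    return np.array(c['intrinsics']),c['k1'],R,t
def ray(n,s,uv):
    K,k1,R,t=RT(n,s)
    p=cv2.undistortPoints(np.array(uv,float).reshape(-1,1,2),K,np.array([k1,0,0,0,0.]))[:,0]
    return p,R,t
def px2w(n,s,d,uv):
    p,R,t=ray(n,s,uv); uv=np.array(uv).reshape(-1,2)
    z=np.array([d[int(round(v)),int(round(u))] for u,v in uv])
    X=np.c_[p*z[:,None],z]; return (X-t)@R
def px2plane(n,s,uv,h):
    p,R,t=ray(n,s,uv); D=np.c_[p,np.ones(len(p))]@R; C=-R.T@t
    return C+D*((h-C[2])/D[:,2])[:,None]
def cloud(n,s,d):
    H,W=d.shape;u,v=np.meshgrid(np.arange(W),np.arange(H))
    p,R,t=ray(n,s,np.c_[u.ravel(),v.ravel()]);z=d.ravel()[:,None]
    return ((np.c_[p*z,z]-t)@R).reshape(H,W,3)
def w2px(n,s,X):
    K,k1,R,t=RT(n,s); r,_=cv2.Rodrigues(R)
    return cv2.projectPoints(np.array(X,float).reshape(-1,3),r,t,K,np.array([k1,0,0,0,0.]))[0][:,0]
E
python3 - <<'E'
from h import *
for n in('scene','top'):
    s,im,d=cap(n,n+'0.png'); np.save(n+'0.npy',d)
    K,k1,R,t=RT(n,s);print(n,K[0,0],k1,-R.T@t,R[2])
print(s)
E
```

```text
scene 361.3933168199342 0.00755354144195843 [0.23997038 0.57923824 0.71395405] [ 0.37337498 -0.56509786 -0.7357007 ]
top 429.2985748177571 0.028747236281102234 [0.45916109 0.11956814 1.08804637] [ 0.10855072 -0.00467758 -0.99407991]
{'clock': 0.05, 'joints': array([-1.30206214e+00,  2.21236640e-01,  1.52758063e+00,  8.49431929e-06,
        1.39469940e+00, -1.26136956e-01]), 'joint_velocities': array([-0.00124021,  0.00099475, -0.00222485, -0.00026849, -0.00154172,
        0.00014993]), 'effort': array([ 9.13101176e-04, -4.98608851e+01, -3.90871203e+01, -1.80857051e-04,
        6.16635269e-03,  1.50629802e-05]), 'tcp_pos': array([ 0.24025056, -0.57633952,  0.23020886]), 'tcp_rot': array([-3.13968498e+00, -2.50339962e-04,  3.94869404e-01]), 'force': array([-0.81095948,  0.05478881, -0.48867714]), 'ft_torque': array([-0.01349158, -0.0275947 ,  0.00261046]), 'grip_width': 1.000131547991643}
```

View pics/top0.png

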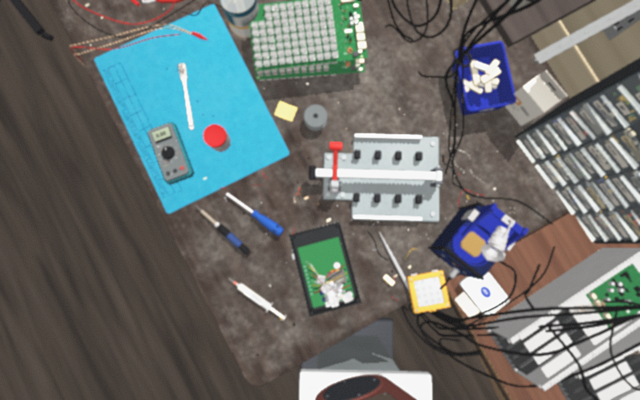

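View pics/scene0.png

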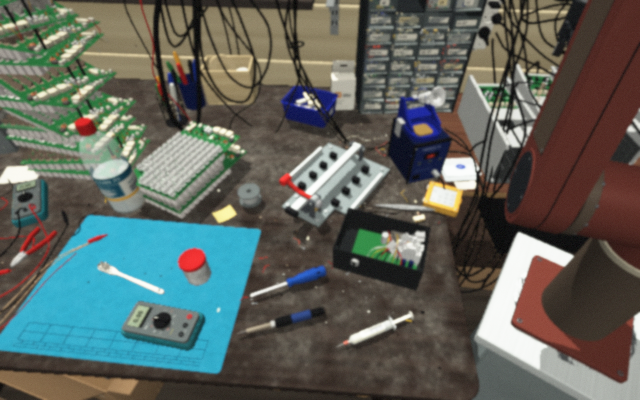

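Top view: carrier around (385,178), bar running (315,174)–(440,176), lever at (335,145–185), with its red knob at (335,146). All three tools are present: screwdriver (255,215), iron (225,230), syringe (258,298). The spool is at (315,118) and the tin at (215,135).

```bash
python3 - <<'E'
from h import *
s=ctrl.read_state();d=np.load('top0.npy')
C=cloud('top',s,d); np.save('C0.npy',C)
for u,v in [(316,174),(436,176),(335,147),(335,186),(329,196),(437,139),(437,217),(327,141),(255,215),(280,232),(228,194),(202,211),(245,248),(232,281),(283,319),(315,116),(215,135),(325,270)]:
    print((u,v),C[v,u].round(4))
im=cv2.imread('pics/top0.png')
cv2.imwrite('pics/zt.png',cv2.resize(im[100:330,190:450],None,fx=3,fy=2.6,interpolation=cv2.INTER_CUBIC)[:598])
E
```

```text
(316, 174) [0.6278 0.1313 0.0523]
(436, 176) [ 0.6286 -0.1605  0.0561]
(335, 147) [0.6872 0.0873 0.0906]
(335, 186) [0.5971 0.0849 0.0689]
(329, 196) [0.5794 0.0976 0.0083]
(437, 139) [ 0.7328 -0.1769  0.0074]
(437, 217) [ 0.532  -0.1746  0.0102]
(327, 141) [0.7229 0.1054 0.0016]
(255, 215) [0.5265 0.2808 0.021 ]
(280, 232) [0.4856 0.2171 0.0241]
(228, 194) [0.5782 0.3512 0.0152]
(202, 211) [0.534  0.4135 0.0165]
(245, 248) [0.4447 0.3025 0.0191]
(232, 281) [0.3626 0.3343 0.0014]
(283, 319) [0.2761 0.2035 0.0187]
(315, 116) [0.7871 0.1378 0.0054]
(215, 135) [0.7151 0.3773 0.0684]
(325, 270) [0.3955 0.1043 0.0258]
```

View pics/zt.png

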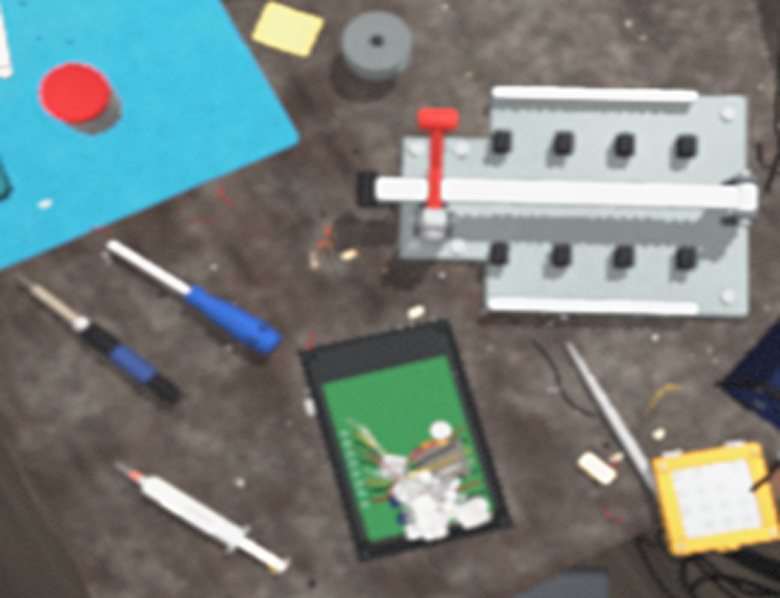

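```bash
python3 - <<'E'
from h import *
C=np.load('C0.npy'); X,Y,Z=C[...,0],C[...,1],C[...,2]
reg=(X>.48)&(X<.78)&(Y>-.26)&(Y<.2)
m=reg&(Z>.05)&(Z<.059)&(Y<.06)&(Y>-.14)
p=np.polyfit(Y[m],X[m],1);print('bar x=',p,m.sum(),Z[m].mean())
# bar from column medians
for y0 in np.arange(-.14,.16,.03):
    k=m|(reg&(Z>.05)&(Z<.059)); k=k&(abs(Y-y0)<.006)&(abs(X-.63)<.03)
    if k.sum(): print(round(y0,2),X[k].min().round(4),X[k].max().round(4))
# end stops
for nm,xa,xb in(('near',.50,.56),('far',.70,.76)):
    k=reg&(Z>.018)&(Z<.028)&(X>xa)&(X<xb)&(Y<.1)
    q=np.polyfit(Y[k],X[k],1);print(nm,k.sum(),X[k].mean(),q,Y[k].min(),Y[k].max(),Z[k].mean())
k=reg&(Z>.003)&(Z<.013);print('plate',np.percentile(X[k],[0.5,99.5]),np.percentile(Y[k],[.5,99.5]))
k=reg&(Z>.065);print('hi',np.c_[X[k],Y[k],Z[k]].round(3)[::6])
E
```

```text
bar x= [0.0054305  0.63140161] 665 0.055015945582244374
-0.14 0.621 0.6411
-0.11 0.6209 0.6405
-0.08 0.622 0.6397
-0.05 0.6218 0.6421
-0.02 0.6217 0.6412
0.01 0.6228 0.6405
0.04 0.6221 0.6422
0.07 0.622 0.6413
0.1 0.6229 0.6409
0.13 0.6174 0.6469
near 277 0.5284626875398547 [-0.02361193  0.52709224] -0.2311471665218896 0.08162782583034615 0.02296735740796499
far 275 0.7322685751742741 [0.06912286 0.73675033] -0.22790514017085495 0.03511297220834559 0.022765600662326583
plate [0.48215991 0.77285705] [-0.25335682  0.19498401]
hi [[ 0.78  -0.243  0.379]
 [ 0.78  -0.253  0.376]
 [ 0.777 -0.25   0.378]
 ...
 [ 0.481 -0.236  0.144]
 [ 0.482 -0.248  0.145]
 [ 0.48  -0.24   0.242]]
```

```bash
cat >> h.py <<'E'
CO=np.array([.6312,-.043,0]);CY=-.005
def c2w(P,CO=CO,CY=CY):
    P=np.array(P,float).reshape(-1,3);c,s_=np.cos(CY),np.sin(CY)
    return P@np.array([[c,s_,0],[-s_,c,0],[0,0,1]])+CO
E
python3 - <<'E'
from h import *
C=np.load('C0.npy'); X,Y,Z=C[...,0],C[...,1],C[...,2]
im=cv2.imread('pics/top0.png')
hsv=cv2.cvtColor(im,cv2.COLOR_BGR2HSV)
k=((hsv[...,0]<8)|(hsv[...,0]>172))&(hsv[...,1]>150)&(Z>.083)&(abs(X-.69)<.02)&(abs(Y-.09)<.04)
print('leverknob',k.sum(),X[k].mean(),Y[k].min(),Y[k].max(),Z[k].max())
k=(X>.6)&(X<.66)&(Y>.12)&(Y<.17)&(Z>.035);print('barknob Y',Y[k].min(),Y[k].max(),X[k].min(),X[k].max(),Z[k].max())
pts=[[0,190,48.5],[0,-118,48.5],[-30,135,61.5],[60,135,81.5],[-55,-26,26],[-55,26,26],[55,-26,26],[55,26,26],[-55,78,26],[55,-78,26],[-99,0,23],[99,0,23]]
s=ctrl.read_state()
f=4;z=cv2.resize(im[125:230,300:450],None,fx=5,fy=5,interpolation=cv2.INTER_CUBIC)
for u,v in w2px('top',s,c2w(np.array(pts)/1000)): cv2.circle(z,(int((u-300+.5)*5),int((v-125+.5)*5)),4,(0,0,255),1);cv2.circle(z,(int((u-300+.5)*5),int((v-125+.5)*5)),6,(0,255,0),1)
cv2.imwrite('pics/fit.png',z)
E
```

```text
leverknob 96 0.6911638791413761 0.07061895629427603 0.09932346067796827 0.09628141666413477
barknob Y 0.12140267642440168 0.14870160966683993 0.6161010067134643 0.649399242277179 0.060457972527226116
```

View pics/fit.png

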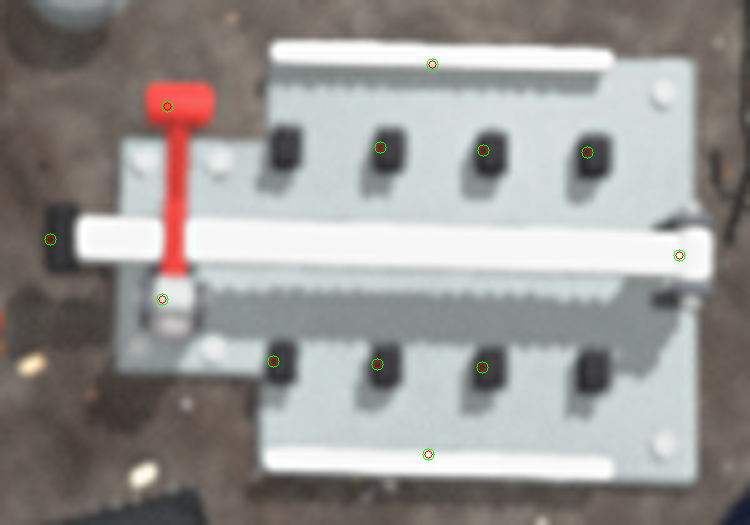

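```bash
sed -i 's/CO=np.array(\[.6312,-.043,0\])/CO=np.array([.6308,-.0483,0])/' h.py; python3 - <<'E'
from h import *
G=np.full((10,18),-1.)
for n in('top','scene'):
    s=ctrl.read_state(); C=cloud(n,s,np.load(n+'0.npy')).reshape(-1,3)
    d=np.load(n+'0.npy').ravel()
    for x,y,z in C[d>0]:
        i=int(np.floor(x/.1));j=int(np.floor((y+.9)/.1))
        if 0<=i<10 and 0<=j<18: G[i,j]=max(G[i,j],z)
print('y from -.9 step .1; rows x 0..');print((G*1000).astype(int))
E
```

```text
y from -.9 step .1; rows x 0..
[[-1000 -1000   127   109    -1     0  -733    11   365   371    14 -1000
  -1000  -739  -736  -730  -736  -735]
 [-1000 -1000    70   154   162   140     0     6   362   580   414     8
      6 -1000  -737  -736  -736  -733]
 [  315   352   338   408   166   153   138    23   557   580   420    18
      6 -1000  -744  -733  -733  -736]
 [  315   351   347   371   288   192   142    40    23    86    88    25
     23     5 -1000  -734  -735  -736]
 [  311   328   345   361   139   205   270   246    15    82    82    29
     27     6     1  -743  -735  -734]
 [-1000   307   331   363   363   202   237   158    30    83    82    30
     22    19     9 -1000  -735  -734]
 [-1000 -1000   293   348   390   389    35    62    60    96    89     9
     75    71    47     5 -1000  -733]
 [-1000 -1000 -1000   333   393   435   380   555    28    88    40     9
     74    75    41     9 -1000  -740]
 [-1000 -1000 -1000   313   380   400   433   520   413    33    89    93
     10    28    10    10     6 -1000]
 [-1000 -1000 -1000   297   299    73    74   398   412    94    94    96
    191    28    10    11    11 -1000]]
```

```bash
python3 -m handwheel '[[85,0,0,1,0],[85,0,0,2,0],[85,0,0,3,0],[85,-0.2,1,3,0],[85,-0.4,2,3,-0.8],[85,-0.6,3,3,-1.6],[85,-0.8,4,3,-2.4],[85,-0.5,5,3,-3],[85,0,6,3,-3.8],[85,0.4,7,3,-3.8],[85,0.8,8,3,-3.8],[85,1,9,3,-3.8]]' 40
```

```text
clock: 1.1
tcp_pos: [0.2795, -0.2194, 0.3499]
tcp_rot: [-3.139, -0.001, -0.004]
force: [1.7, 0.6, 0.1]
grip_width: 0.995
```

```bash
python3 -m handwheel '[[85,0.75,0.65,0,0],[85,1.5,1.3,0,0],[85,2.25,1.95,0,0],[85,3,2.6,0,0],[85,3.75,3.25,0,0],[85,4.5,3.9,0,0],[85,5.25,4.55,0,0],[85,6,5.2,0,0],[85,6.75,5.85,-0.3,0],[85,7.5,6.3,-0.8,0],[85,8.3,6.8,-1.2,0],[85,8.9,7.6,-1.6,0]]' && python3 -m handwheel '[[85,0.7,0.1,-0.6,0],[85,1,0.1,-1.4,0],[85,1,0.1,-2,0],[85,1,0.1,-2,0],[85,1,0.1,-2,0]]'
python3 - <<'E'
from h import *
s,im,d=cap('wrist','w1.png');print(s['tcp_pos'],s['tcp_rot']);np.save('w1.npy',d)
C=cloud('wrist',s,d);X,Y,Z=C[...,0],C[...,1],C[...,2]
hsv=cv2.cvtColor(im,cv2.COLOR_RGB2HSV)
k=((hsv[...,0]<8)|(hsv[...,0]>172))&(hsv[...,1]>150)&(Z>.083)&(Z<.1)
print(k.sum(),X[k].min(),X[k].max(),Y[k].min(),Y[k].max(),Z[k].max())
E
```

```text
clock: 2.1
tcp_pos: [0.6363, 0.0834, 0.2843]
tcp_rot: [-3.141, 0.0, -0.005]
force: [1.0, -1.1, -0.6]
grip_width: 0.997
clock: 2.52
tcp_pos: [0.6747, 0.0875, 0.2017]
tcp_rot: [-3.141, 0.006, -0.005]
force: [-0.1, 0.2, -1.0]
grip_width: 0.995
[0.67471924 0.08746833 0.20174238] [-3.14062855  0.00580714 -0.00506157]
819 0.6813639684525673 0.7031824553636559 0.07234985018811044 0.10156748713367822 0.09382650644809909
```

View pics/w1.png

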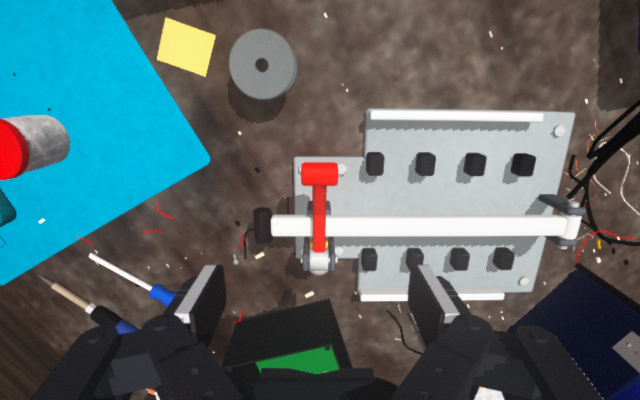

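```bash
python3 -m handwheel '[[60,0.43,0,-0.6,0],[50,0.43,0,-1.5,0],[50,0.43,0,-2.4,0],[50,0.43,0,-3,0],[50,0.43,0,-3.45,0],[50,0.43,0,-3.45,0],[50,0.43,0,-3.45,0],[20,0.43,0,-3.45,0],[20,0.43,0,-3.45,0],[20,0.43,0,-3.45,0],[20,0.43,0,-3.45,0],[20,0.43,0,-3.45,0]]' 40
python3 - <<'E'
from h import *
s,im,d=cap('wrist','w2.png')
import numpy as np
for a in np.linspace(0,1.95,12):
    th=a+np.arctan2(20,90); print(round(a,2),((np.hypot(90,20)*np.array([np.cos(th),np.sin(th)])-[90,20])/40).round(2))
E
```

```text
clock: 3.57
tcp_pos: [0.6959, 0.0858, 0.0711]
tcp_rot: [3.141, -0.005, -0.006]
force: [-0.3, -4.3, 4.2]
grip_width: 0.341
0.0 [0. 0.]
0.18 [-0.12  0.39]
0.35 [-0.31  0.75]
0.53 [-0.56  1.07]
0.71 [-0.87  1.34]
0.89 [-1.21  1.56]
1.06 [-1.59  1.71]
1.24 [-1.99  1.79]
1.42 [-2.4  1.8]
1.6 [-2.81  1.74]
1.77 [-3.19  1.6 ]
1.95 [-3.55  1.41]
```

View pics/w2.png

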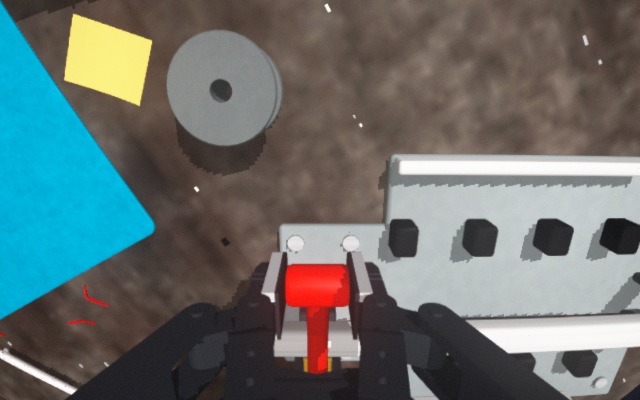

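```bash
python3 -m handwheel '[[20,-0.12,0,0.39,0],[20,-0.31,0,0.75,0],[20,-0.56,0,1.07,0],[20,-0.87,0,1.34,0],[20,-1.21,0,1.56,0],[20,-1.59,0,1.71,0],[20,-1.99,0,1.79,0],[20,-2.4,0,1.8,0],[20,-2.81,0,1.74,0],[20,-3.19,0,1.6,0],[20,-3.6,0,1.42,0],[20,-3.6,0,1.42,0]]' 60
python3 - <<'E'
from h import *
s,im,d=cap('wrist','w3.png')
s,im,d=cap('scene','s3.png')
E
```

```text
clock: 4.62
tcp_pos: [0.5486, 0.0861, 0.129]
tcp_rot: [3.141, -0.002, -0.006]
force: [-7.4, 1.2, 4.9]
grip_width: 0.231
```

View pics/w3.png

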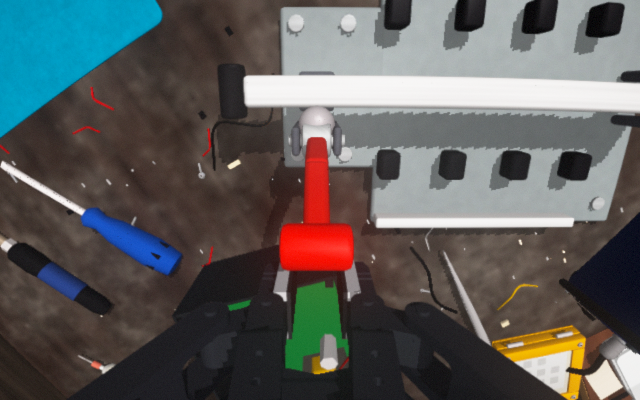

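View pics/s3.png

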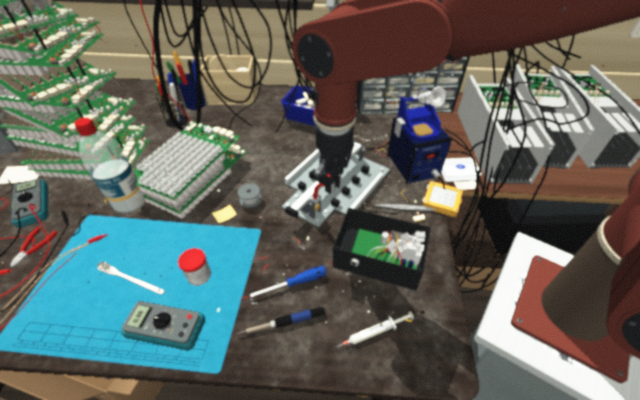

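```bash
python3 - <<'E'
from h import *
s,im,d=cap('wrist');C=cloud('wrist',s,d)
for p in [(316,240),(316,228),(316,262),(316,180)]: print(C[p[1],p[0]].round(4))
print(s['tcp_pos'],s['force'])
print(c2w([[-82,135,137],[0,190,48.5]])/1)
E
```

```text
[0.5787 0.0877 0.1575]
[0.5808 0.0877 0.1505]
[0.5693 0.0878 0.1581]
[0.5938 0.0876 0.1226]
[0.55014744 0.08607852 0.12972974] [-8.5321322   1.17895501  5.73092891]
[[-80.69317781 135.3600108  137.        ]
 [  1.58079604 189.949325    48.5       ]]
```

```bash
python3 -m handwheel '[[20,-0.5,0,0,0],[20,-1,0,0,0],[20,-1.5,0,0,0],[40,-1.8,0,0.5,0],[85,-1.8,0,1.5,0],[85,-1.8,0,2,0],[85,-1.8,0,2,0],[85,-1.8,0,2,0]]' 60
python3 - <<'E'
from h import *
s,im,d=cap('wrist','w4.png');np.save('w4.npy',d)
print(s['tcp_pos'],s['force'])
s,im,d=cap('top','t4.png');C=cloud('top',s,d)
hsv=cv2.cvtColor(im,cv2.COLOR_RGB2HSV);X,Y,Z=C[...,0],C[...,1],C[...,2]
k=((hsv[...,0]<8)|(hsv[...,0]>172))&(hsv[...,1]>150)&(Z>.07)&(abs(X-.58)<.06)&(abs(Y-.09)<.04)
print(k.sum(),C[k][::6].round(3))
E
```

```text
clock: 5.43
tcp_pos: [0.4806, 0.0862, 0.2137]
tcp_rot: [3.141, -0.011, -0.006]
force: [-0.5, 0.3, -0.5]
grip_width: 0.924
[0.48063196 0.08621043 0.213687  ] [-0.48836681  0.2983609  -0.45874172]
42 [[0.596 0.088 0.09 ]
 [0.589 0.086 0.108]
 [0.584 0.091 0.111]
 [0.581 0.089 0.116]
 [0.579 0.086 0.117]
 [0.574 0.091 0.121]
 [0.571 0.087 0.126]]
```

View pics/w4.png

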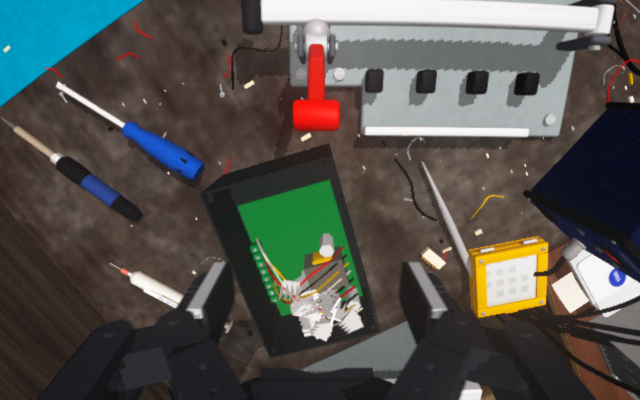

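View pics/t4.png

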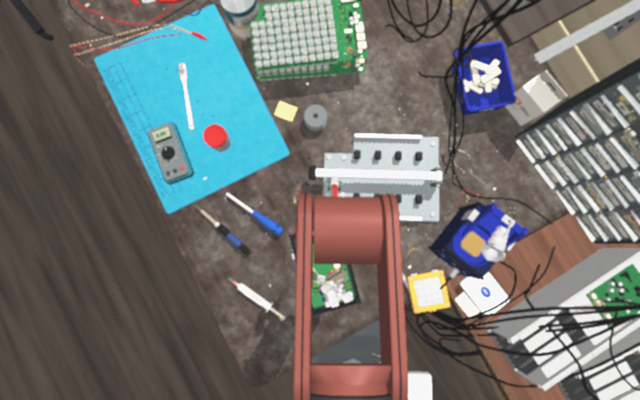

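```bash
python3 -m handwheel '[[85,0.3,0.1,0,1.19],[85,0.6,0.3,0,2.38],[85,0.9,0.5,0,3.57],[85,1.2,0.7,0,4.76],[85,1.6,0.9,0,5.95],[85,2,1.1,0,7.14],[85,2.4,1.3,0,8.33],[85,2.8,1.37,0,9.52],[85,3.2,1.37,0,10.71],[85,3.6,1.37,0,11.9],[85,3.78,1.37,0,13.09],[85,3.78,1.37,0,14.28]]' && python3 -m handwheel '[[85,0,0,0,0.73],[85,0,0,0,0.73],[85,0,0,0,0.73]]'
python3 - <<'E'
from h import *
s,im,d=cap('wrist','w5.png');print(s['tcp_pos'],s['tcp_rot'],s['joints'])
C=cloud('wrist',s,d);X,Y,Z=C[...,0],C[...,1],C[...,2]
k=(X>.60)&(X<.67)&(Y>.125)&(Y<.16)&(Z>.04)&(Z<.065);print(k.sum())
if k.sum():print(X[k].min(),X[k].max(),Y[k].max(),Z[k].max())
E
```

```text
clock: 6.53
tcp_pos: [0.6304, 0.1406, 0.2081]
tcp_rot: [-3.14, -0.004, 1.495]
force: [-0.6, 0.7, -0.2]
grip_width: 0.997
clock: 6.78
tcp_pos: [0.6296, 0.1406, 0.2064]
tcp_rot: [-3.137, -0.004, 1.569]
force: [0.0, -0.9, 0.2]
grip_width: 0.995
[0.62960014 0.14055042 0.20637289] [-3.13667929 -0.0039242   1.56895527] [0.09520545 0.28795672 1.49296205 0.00447605 1.36518594 0.09611313]
861
0.6168855476064593 0.6501875069918569 0.151227990906809 0.060210545790062076
```

View pics/w5.png

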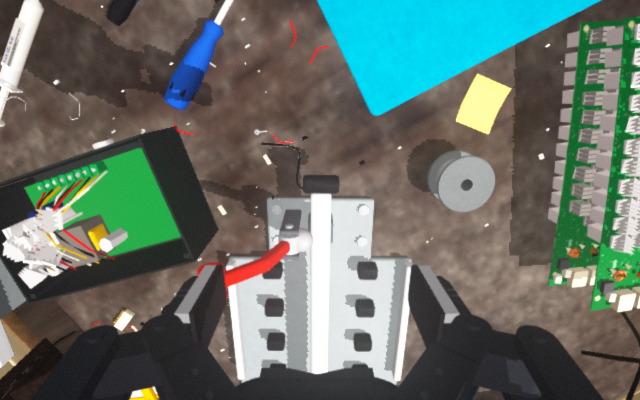

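```bash
python3 -m handwheel '[[55,0.1,0.04,-0.8,0],[55,0.1,0.04,-1.6,0],[55,0.1,0.04,-2.4,0],[55,0.1,0.04,-3.2,0],[55,0.1,0.04,-3.9,0],[55,0.1,0.04,-4.4,0],[55,0.1,0.04,-4.4,0],[25,0.1,0.04,-4.4,0],[25,0.1,0.04,-4.4,0],[25,0.1,0.04,-4.4,0],[25,0.1,0.04,-4.4,0],[25,0.1,0.04,-4.4,0]]' 80
python3 - <<'E'
from h import *
s,im,d=cap('wrist','w6.png');print(s['tcp_pos'],s['grip_width']*85.4,s['force'])
for a in np.linspace(0,1.8,34): print(round(a,3),(308/40*np.array([np.cos(a)-1,np.sin(a)])).round(2),end=' ; ')
E
```

```text
clock: 7.83
tcp_pos: [0.6328, 0.1423, 0.0324]
tcp_rot: [-3.136, -0.004, 1.569]
force: [-6.0, -0.8, -1.7]
grip_width: 0.381
[0.63284318 0.14229164 0.03236504] 32.52851751114035 [-5.96368219 -0.79046934 -1.68485884]
0.0 [0. 0.] ; 0.055 [-0.01  0.42] ; 0.109 [-0.05  0.84] ; 0.164 [-0.1   1.25] ; 0.218 [-0.18  1.67] ; 0.273 [-0.28  2.07] ; 0.327 [-0.41  2.48] ; 0.382 [-0.55  2.87] ; 0.436 [-0.72  3.25] ; 0.491 [-0.91  3.63] ; 0.545 [-1.12  3.99] ; 0.6 [-1.34  4.35] ; 0.655 [-1.59  4.69] ; 0.709 [-1.86  5.01] ; 0.764 [-2.14  5.32] ; 0.818 [-2.44  5.62] ; 0.873 [-2.75  5.9 ] ; 0.927 [-3.08  6.16] ; 0.982 [-3.42  6.4 ] ; 1.036 [-3.78  6.63] ; 1.091 [-4.15  6.83] ; 1.145 [-4.52  7.01] ; 1.2 [-4.91  7.18] ; 1.255 [-5.31  7.32] ; 1.309 [-5.71  7.44] ; 1.364 [-6.12  7.54] ; 1.418 [-6.53  7.61] ; 1.473 [-6.95  7.66] ; 1.527 [-7.36  7.69] ; 1.582 [-7.78  7.7 ] ; 1.636 [-8.2   7.68] ; 1.691 [-8.62  7.64] ; 1.745 [-9.04  7.58] ; 1.8 [-9.45  7.5 ] ;
```

View pics/w6.png

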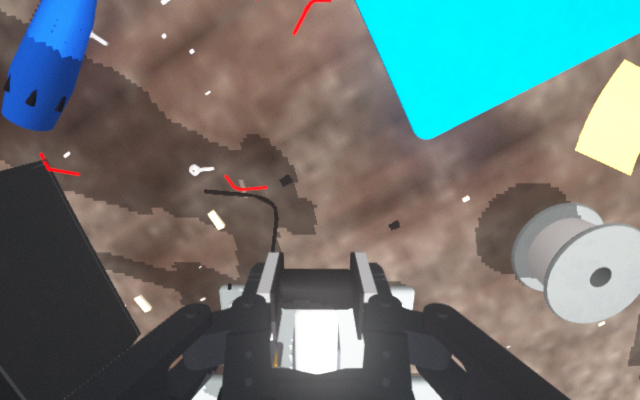

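```bash
python3 -m handwheel '[[25,0,-0.01,0.42,0],[25,0,-0.05,0.84,0],[25,0,-0.1,1.25,0],[25,0,-0.18,1.67,0],[25,0,-0.28,2.07,0],[25,0,-0.41,2.48,0],[25,0,-0.55,2.87,0],[25,0,-0.72,3.25,0],[25,0,-0.91,3.63,0],[25,0,-1.12,3.99,0],[25,0,-1.34,4.35,0],[25,0,-1.34,4.35,0]]' 90
python3 - <<'E'
from h import *
s=ctrl.read_state();p=s['tcp_pos'];print(p,s['force'],s['grip_width']*85.4,(p-np.array([.6328,-.1657,.0324])))
E
```

```text
clock: 8.88
tcp_pos: [0.6324, 0.0841, 0.2095]
tcp_rot: [-3.136, 0.001, 1.565]
force: [-4.5, -9.2, -9.6]
grip_width: 0.375
[0.63242539 0.08413254 0.20952948] [-4.53907575 -9.23103102 -9.55452573] 31.995476844605708 [-0.00037461  0.24983254  0.17712948]
```

```bash
python3 -m handwheel '[[25,0,-0.17,0.26,0],[25,0,-0.44,0.58,0],[25,0,-0.72,0.89,0],[25,0,-1.02,1.19,0],[25,0,-1.33,1.47,0],[25,0,-1.66,1.73,0],[25,0,-2,1.97,0],[25,0,-2.36,2.2,0],[25,0,-2.73,2.4,0],[25,0,-3.1,2.58,0],[25,0,-3.49,2.75,0],[25,0,-3.49,2.75,0]]' 90
python3 - <<'E'
from h import *
s,im,d=cap('scene','s6.png');s=ctrl.read_state();p=s['tcp_pos'];q=p-np.array([.6328,-.1657,.0324]);print(p,s['force'],s['grip_width']*85.4,q,np.arctan2(q[2],q[1]),np.hypot(q[2],q[1]))
C=cloud('scene',s,d).reshape(-1,3)
for x0 in np.arange(.5,.8,.05):
  print(round(x0,2),[ int(1000*C[(abs(C[:,0]-x0-.025)<.025)&(abs(C[:,1]-y0-.025)<.025)][:,2].max(initial=-1)) for y0 in np.arange(-.5,-.2,.05)])
E
```

```text
clock: 9.88
tcp_pos: [0.6312, -0.0604, 0.3195]
tcp_rot: [-3.133, 0.005, 1.558]
force: [-0.5, -5.9, -15.3]
grip_width: 0.343
[ 0.63112962 -0.05899696  0.31893553] [ -0.17186189  -4.249583   -15.19010099] 29.271988794059485 [-0.00167038  0.10670304  0.28653553] 1.2143156080165967 0.30575831521719055
0.5 [324, -1000, -1000, 167, 232, 220]
0.55 [363, -1000, -1000, 2, 9, 200]
0.6 [363, 326, 2, 3, 5, 8]
0.65 [334, 364, 296, 3, 5, 37]
0.7 [332, 364, 364, 3, 2, 77]
0.75 [308, 348, 361, 3, 69, 133]
0.8 [329, 320, 163, 113, 68, 399]
```

View pics/s6.png

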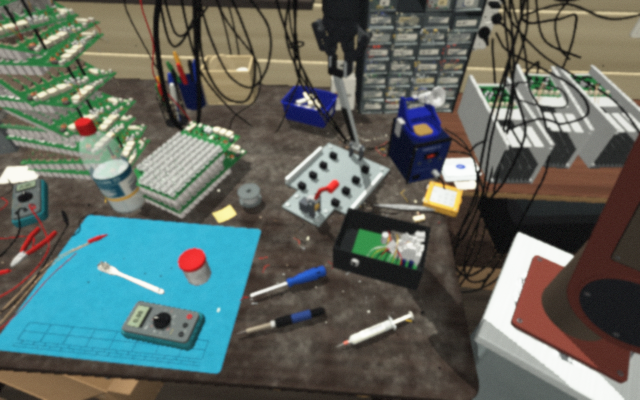

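```bash
python3 -m handwheel '[[25,0,-0.4,0.13,0],[25,0,-0.84,0.24,0],[25,0,-1.29,0.32,0],[25,0,-1.74,0.38,0],[25,0,-2.2,0.42,0],[25,0,-2.66,0.44,0],[25,0,-3.11,0.42,0],[25,0,-3.57,0.38,0],[25,0,-4.02,0.3,0],[25,0,-4.39,0.24,0],[25,0,-4.76,0.16,0],[25,0,-4.76,0.16,0]]' 90
python3 - <<'E'
from h import *
s,im,d=cap('scene','s7.png');s=ctrl.read_state();p=s['tcp_pos'];q=p-np.array([.6328,-.1657,.0324]);print(p,s['force'],s['grip_width']*85.4,q,np.arctan2(q[2],q[1]),np.hypot(q[2],q[1]))
cap('wrist','w7.png')
E
```

```text
clock: 10.93
tcp_pos: [0.6305, -0.2524, 0.3249]
tcp_rot: [-3.133, 0.005, 1.556]
force: [0.4, 0.3, -0.3]
grip_width: 0.296
[ 0.630687   -0.25077957  0.32489938] [-0.41712556  0.17994284  0.07347219] 25.05825798976032 [-0.002113   -0.08507957  0.29249938] 1.853856943510867 0.30462176893809606
```

View pics/s7.png

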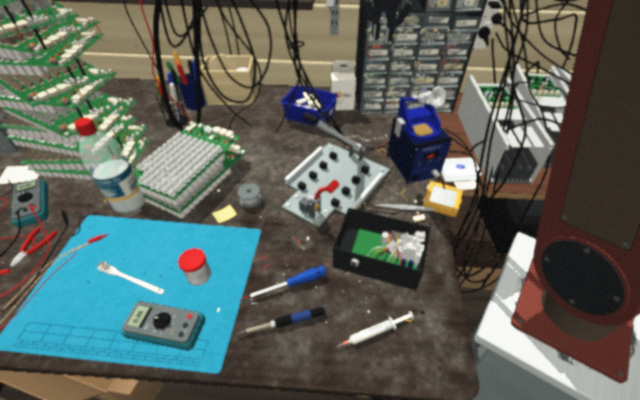

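View pics/w7.png

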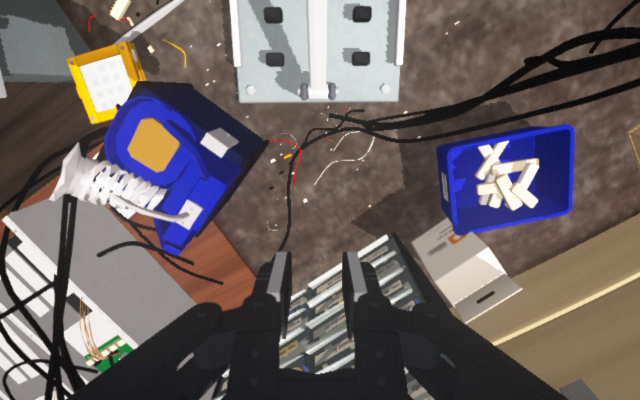

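```bash
python3 - <<'E'
from h import *
s,im,d=cap('scene','s8.png');C=cloud('scene',s,d)
for p in [(322,124),(335,133),(345,140),(354,147),(390,92),(357,150)]: print(p,C[p[1],p[0]].round(3))
s,im,d=cap('wrist','w8.png');C=cloud('wrist',s,d)
for p in [(318,88),(318,50),(316,10),(316,2)]: print(p,C[p[1],p[0]].round(3))
im=cv2.imread('pics/s8.png');cv2.imwrite('pics/z8.png',cv2.resize(im[60:230,250:450],None,fx=4,fy=3.5))
E
```

```text
(322, 124) [ 0.807 -0.243  0.014]
(335, 133) [ 0.728 -0.2    0.038]
(345, 140) [ 0.701 -0.217  0.012]
(354, 147) [ 0.622 -0.133  0.074]
(390, 92) [ 0.666 -0.438  0.083]
(357, 150) [ 0.625 -0.159  0.044]
(318, 88) [ 0.633 -0.16   0.061]
(318, 50) [ 0.633 -0.12   0.079]
(316, 10) [ 0.632 -0.084  0.098]
(316, 2) [ 0.632 -0.078  0.101]
```

View pics/z8.png

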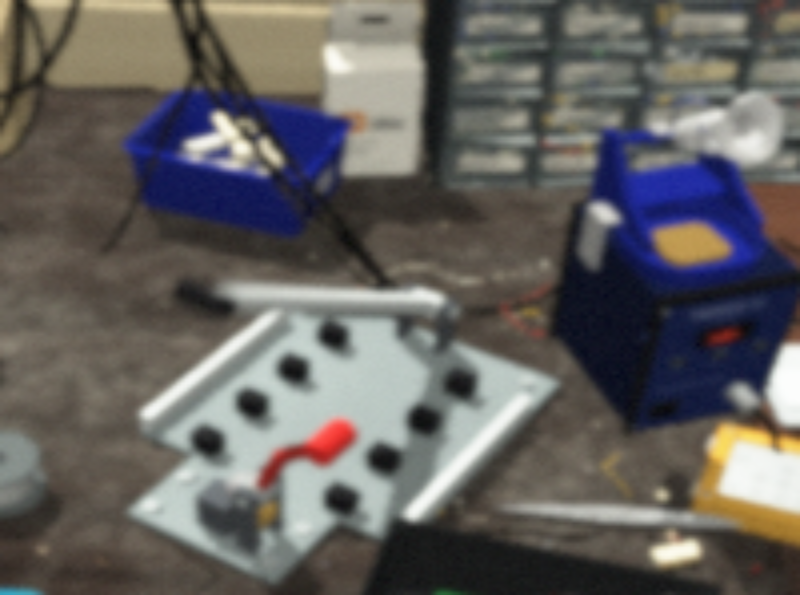

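```bash
python3 -m handwheel '[[40,0.06,0.9,0.3,0.1],[60,0.06,1.9,0.3,0.1],[60,0.06,2.9,0.3,0.1],[60,0.06,3.9,0.2,0.1],[60,0.06,4.9,0,0.1],[60,0.06,5.9,-0.3,0.1],[60,0.06,6.9,-0.7,0.1],[60,0.06,7.9,-1.2,0.1],[60,0.06,8.9,-1.8,0.1],[60,0.06,9.8,-2.3,0.1],[60,0.06,9.8,-2.8,0.1],[60,0.06,9.8,-2.8,0.1]]' 120
python3 - <<'E'
from h import *
s,im,d=cap('wrist','w9.png');print(s['tcp_pos'],s['tcp_rot'])
C=cloud('wrist',s,d);X,Y,Z=C[...,0],C[...,1],C[...,2]
k=(X>.60)&(X<.67)&(Y>.125)&(Y<.165)&(Z>.04)&(Z<.075);print(k.sum())
if k.sum():print(X[k].min(),X[k].max(),Y[k].max(),np.percentile(Z[k],[50,95,100]))
k=(abs(X-.632)<.006)&(Y>.0)&(Y<.12);print([ (round(y,2),Z[k&(abs(Y-y)<.005)].max(initial=0).round(4)) for y in np.arange(0.06,.13,.02)])
E
```

```text
clock: 12.13
tcp_pos: [0.6298, 0.1472, 0.2078]
tcp_rot: [-3.124, 0.003, 1.575]
force: [-0.2, -1.2, -1.6]
grip_width: 0.707
[0.62980108 0.14724109 0.20776715] [-3.12432709  0.00333336  1.57488693]
833
0.6169885182373978 0.6504525702477522 0.15150464718898735 [0.0564746  0.05891343 0.06027868]
[(np.float64(0.06), np.float64(0.0581)), (np.float64(0.08), np.float64(0.0577)), (np.float64(0.1), np.float64(0.0577)), (np.float64(0.12), np.float64(0.0577))]
```

View pics/w9.png

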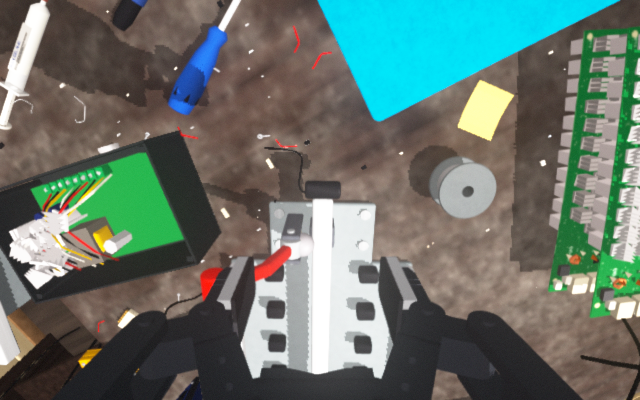

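```bash
python3 -m handwheel '[[55,0.1,-0.12,-0.8,0],[55,0.1,-0.12,-1.6,0],[55,0.1,-0.12,-2.4,0],[55,0.1,-0.12,-3.2,0],[55,0.1,-0.12,-4,0],[55,0.1,-0.12,-4.55,0],[55,0.1,-0.12,-4.55,0],[25,0.1,-0.12,-4.55,0],[25,0.1,-0.12,-4.55,0],[25,0.1,-0.12,-4.55,0],[25,0.1,-0.12,-4.55,0],[25,0.1,-0.12,-4.55,0]]' 120
python3 - <<'E'
from h import *
s,im,d=cap('wrist','w10.png');print(s['tcp_pos'],s['tcp_rot'],s['grip_width']*85.4,s['force'])
E
```

```text
clock: 13.18
tcp_pos: [0.6328, 0.1395, 0.031]
tcp_rot: [-3.121, 0.005, 1.573]
force: [-15.0, -3.5, 5.3]
grip_width: 0.374
[0.63282663 0.13954763 0.03098188] [-3.12119024  0.0054573   1.57332191] 31.924342108771175 [-15.0255164   -3.48264841   5.28116279]
```

View pics/w10.png

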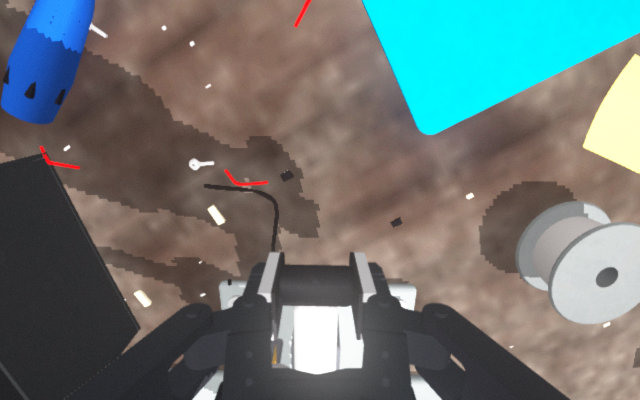

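```bash
python3 - <<'E'
from h import *
s,im,d=cap('wrist');C=cloud('wrist',s,d)
print('tcp',s['tcp_pos'].round(4))
for p in [(318,268),(318,275),(318,283),(318,290),(318,298),(318,303),(318,320),(318,350),(277,257),(272,270),(268,285),(266,298),(262,310),(360,257),(366,280),(370,295)]: print(p,C[p[1],p[0]].round(4))
im=cv2.imread('pics/w10.png');cv2.imwrite('pics/z10.png',cv2.resize(im[235:400,200:440],None,fx=3.3,fy=3.3))
E
```

```text
tcp [0.6328 0.1395 0.031 ]
(318, 268) [0.6348 0.1514 0.0504]
(318, 275) [0.6349 0.1501 0.0538]
(318, 283) [0.6349 0.1471 0.0553]
(318, 290) [0.635  0.1453 0.0579]
(318, 298) [0.635  0.1415 0.0581]
(318, 303) [0.635  0.1388 0.0579]
(318, 320) [0.635  0.1288 0.0565]
(318, 350) [0.635  0.1107 0.0553]
(277, 257) [0.6159 0.1519 0.0418]
(272, 270) [0.6153 0.1519 0.0533]
(268, 285) [0.6156 0.1525 0.0657]
(266, 298) [0.6156 0.1502 0.0709]
(262, 310) [0.616  0.1528 0.0814]
(360, 257) [0.6538 0.1526 0.0422]
(366, 280) [0.6543 0.1525 0.0612]
(370, 295) [0.655  0.1507 0.0687]
```

View pics/z10.png

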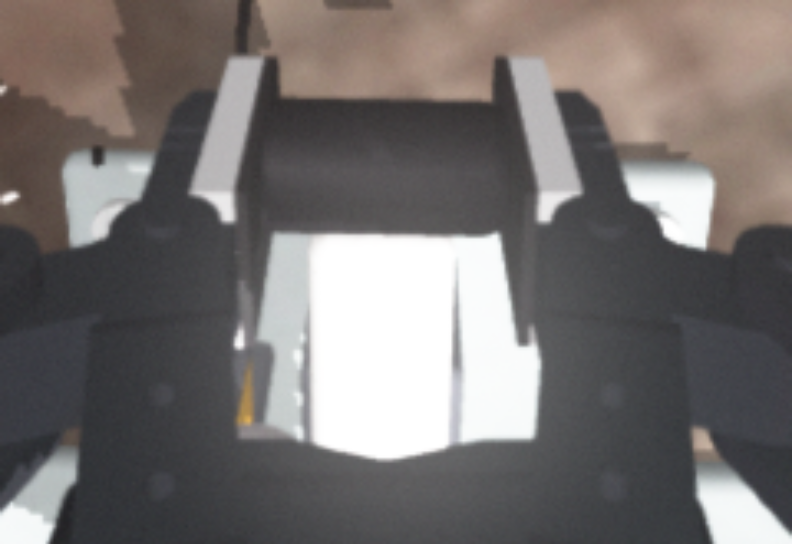

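```bash
python3 -m handwheel '[[50,0.05,0.08,0,0],[50,0.05,0.08,0,0],[50,0.05,0.08,-0.15,0],[50,0.05,0.08,-0.25,0],[50,0.05,0.08,-0.25,0],[50,0.05,0.08,-0.25,0]]' 120;  python3 -m handwheel '[[50,0,0,0,0],[25,0,0,0,0],[25,0,0,0,0],[25,0,0,0,0],[25,0,0,0,0],[25,0,0,0,0]]' 120
python3 - <<'E'
from h import *
s,im,d=cap('wrist','w11.png');C=cloud('wrist',s,d)
print(s['tcp_pos'],s['tcp_rot'],s['grip_width']*85.4,s['force'])
im=cv2.imread('pics/w11.png');cv2.imwrite('pics/z11.png',cv2.resize(im[235:400,200:440],None,fx=3.3,fy=3.3))
E
```

```text
clock: 13.78
tcp_pos: [0.6347, 0.1426, 0.0207]
tcp_rot: [-3.121, 0.005, 1.573]
force: [1.3, 0.5, -0.2]
grip_width: 0.584
clock: 14.28
tcp_pos: [0.6323, 0.1426, 0.0212]
tcp_rot: [-3.115, 0.006, 1.574]
force: [-11.4, -1.2, 10.7]
grip_width: 0.377
[0.63233756 0.14262591 0.02121379] [-3.11522534  0.00606403  1.5736867 ] 32.193755096749584 [-11.42932558  -1.19895283  10.6664197 ]
```

View pics/z11.png

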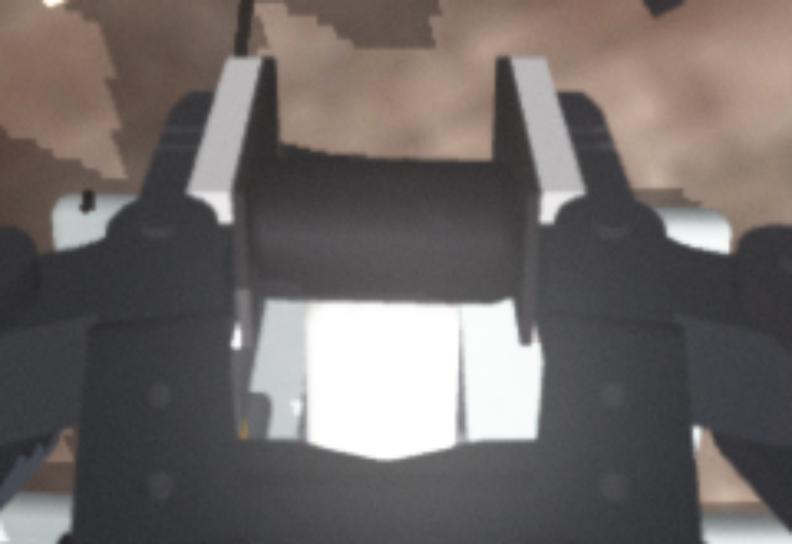

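```bash
python3 -m handwheel '[[25,0,-0.01,0.42,0],[25,0,-0.05,0.84,0],[25,0,-0.1,1.25,0],[25,0,-0.18,1.67,0],[25,0,-0.28,2.07,0],[25,0,-0.41,2.48,0],[25,0,-0.55,2.87,0],[25,0,-0.55,2.87,0]]' 120
cat >> h.py <<'E'
def arc(yp=-.1654,zp=.0212,R=.308,angs=()):
    s=ctrl.read_state();p=s['tcp_pos'];q=p-np.array([0,yp,zp]);a=np.arctan2(q[2],q[1])
    print(p.round(4),s['force'].round(1),'w',round(s['grip_width']*85.4,1),'ang',a.round(3),'R',np.hypot(q[1],q[2]).round(4),'rot',s['tcp_rot'].round(3))
    for b in angs: print(round(b,2),((R*np.cos(b)-q[1])/.04).round(2),((R*np.sin(b)-q[2])/.04).round(2),end='; ')
E
python3 -c "
from h import *
arc(angs=np.arange(.4,.95,.05))"
```

```text
clock: 15.0
tcp_pos: [0.6322, 0.1207, 0.1386]
tcp_rot: [-3.115, 0.005, 1.572]
force: [-5.1, 2.1, -1.1]
grip_width: 0.376
[0.6322 0.1207 0.1386] [-5.1  2.1 -1.1] w 32.1 ang 0.389 R 0.3092 rot [-3.115  0.005  1.572]
0.4 -0.06 0.06; 0.45 -0.22 0.41; 0.5 -0.39 0.76; 0.55 -0.59 1.09; 0.6 -0.8 1.41; 0.65 -1.02 1.72; 0.7 -1.26 2.03; 0.75 -1.52 2.31; 0.8 -1.79 2.59; 0.85 -2.07 2.85; 0.9 -2.37 3.1;
```

Forces are small now; continue.

```bash
python3 -m handwheel '[[25,0,-0.22,0.41,0],[25,0,-0.39,0.76,0],[25,0,-0.59,1.09,0],[25,0,-0.8,1.41,0],[25,0,-1.02,1.72,0],[25,0,-1.26,2.03,0],[25,0,-1.52,2.31,0],[25,0,-1.79,2.59,0],[25,0,-2.07,2.85,0],[25,0,-2.37,3.1,0],[25,0,-2.37,3.1,0]]' 120
python3 -c "
from h import *
arc(angs=np.arange(.95,1.5,.05))"
```

```text
clock: 15.92
tcp_pos: [0.6322, 0.0197, 0.2636]
tcp_rot: [-3.115, 0.012, 1.571]
force: [25.4, -7.3, -9.2]
grip_width: 0.306
[0.6322 0.0197 0.2636] [25.4 -7.3 -9.2] w 26.1 ang 0.919 R 0.305 rot [-3.115  0.012  1.571]
0.95 -0.15 0.2; 1.0 -0.47 0.42; 1.05 -0.8 0.62; 1.1 -1.14 0.8; 1.15 -1.48 0.97; 1.2 -1.84 1.12; 1.25 -2.2 1.25; 1.3 -2.57 1.36; 1.35 -2.94 1.45; 1.4 -3.32 1.53; 1.45 -3.7 1.58;
```

```bash
python3 - <<'E'
from h import *
s,im,d=cap('wrist','w12.png');C=cloud('wrist',s,d)
print(s['tcp_pos'],s['tcp_rot'],s['grip_width']*85.4,s['force'],s['ft_torque'])
E
```

```text
[0.63224914 0.01974585 0.26359976] [-3.11525569  0.01214001  1.57069229] 26.10485259960172 [25.36277603 -7.30323902 -9.17450692] [-0.77134053 -3.8497561  -0.24781695]
```

View pics/w12.png

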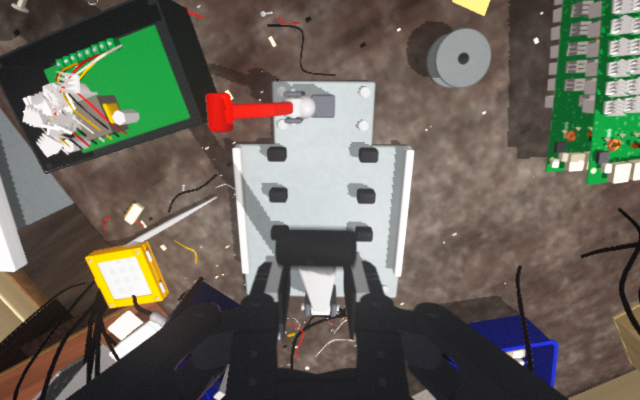

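```bash
python3 -m handwheel '[[60,0,0,0.2,0],[60,0,0,0.3,0],[60,0,0,0.3,0],[60,0,0,0.3,0],[60,0,0.5,0.3,0],[60,0,1.2,0.1,0],[60,0,2,-0.3,0],[60,0,2.6,-1,0],[60,0,3,-1.8,0],[60,0,3.05,-2.6,0],[60,0,3.05,-3.2,0],[60,0,3.05,-3.2,0]]' 120;  python3 -m handwheel '[[60,0,0,-0.3,0],[60,0,0,-0.3,0],[60,0,0,-0.3,0]]'
python3 - <<'E'
from h import *
s,im,d=cap('wrist','w13.png');C=cloud('wrist',s,d);X,Y,Z=C[...,0],C[...,1],C[...,2]
print(s['tcp_pos'],s['tcp_rot'])
k=(X>.60)&(X<.67)&(Y>.125)&(Y<.165)&(Z>.04)&(Z<.075);print(k.sum(),X[k].min(),X[k].max(),Y[k].max(),np.percentile(Z[k],[50,95,100]))
E
```

```text
clock: 16.97
tcp_pos: [0.6282, 0.1442, 0.1286]
tcp_rot: [-3.106, 0.01, 1.572]
force: [-1.4, -0.4, -0.9]
grip_width: 0.704
clock: 17.22
tcp_pos: [0.6283, 0.144, 0.1169]
tcp_rot: [-3.105, 0.01, 1.572]
force: [0.3, -1.1, 0.0]
grip_width: 0.702
[0.62826862 0.14402136 0.11686848] [-3.10547663  0.01039489  1.57152249]
1624 0.6167276237510769 0.65057217173933 0.15134416880843532 [0.05632434 0.05875116 0.06006786]
```

View pics/w13.png

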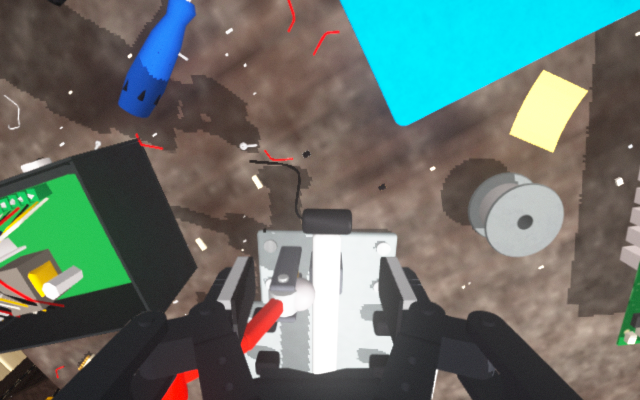

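```bash
python3 -m handwheel '[[55,0.1,-0.03,-0.5,0],[55,0.1,-0.03,-1,0],[55,0.1,-0.03,-1.5,0],[55,0.1,-0.03,-2,0],[55,0.1,-0.03,-2.3,0],[55,0.1,-0.03,-2.36,0],[55,0.1,-0.03,-2.36,0],[55,0.1,-0.03,-2.36,0],[25,0.1,-0.03,-2.36,0],[25,0.1,-0.03,-2.36,0],[25,0.1,-0.03,-2.36,0],[25,0.1,-0.03,-2.36,0]]' 120;  python3 -m handwheel '[[25,0,0,0,0],[25,0,0,0,0]]'
python3 - <<'E'
from h import *
s=ctrl.read_state();p=s['tcp_pos']
arc(p[1]-.308,p[2],angs=np.arange(.03,.37,.03))
E
```

```text
clock: 18.27
tcp_pos: [0.6322, 0.143, 0.0261]
tcp_rot: [-3.105, 0.01, 1.572]
force: [-9.6, -1.4, 12.8]
grip_width: 0.373
clock: 18.43
tcp_pos: [0.6319, 0.143, 0.0272]
tcp_rot: [-3.105, 0.011, 1.572]
force: [-2.3, -0.7, -0.9]
grip_width: 0.376
[0.6319 0.143  0.0272] [-2.3 -0.7 -0.9] w 32.1 ang 0.0 R 0.308 rot [-3.105  0.011  1.572]
0.03 -0.0 0.23; 0.06 -0.01 0.46; 0.09 -0.03 0.69; 0.12 -0.06 0.92; 0.15 -0.09 1.15; 0.18 -0.12 1.38; 0.21 -0.17 1.61; 0.24 -0.22 1.83; 0.27 -0.28 2.05; 0.3 -0.34 2.28; 0.33 -0.42 2.5; 0.36 -0.49 2.71;
```

```bash
python3 -m handwheel '[[25,0,0,0.23,0],[25,0,-0.01,0.46,0],[25,0,-0.03,0.69,0],[25,0,-0.06,0.92,0],[25,0,-0.09,1.15,0],[25,0,-0.12,1.38,0],[25,0,-0.17,1.61,0],[25,0,-0.22,1.83,0],[25,0,-0.28,2.05,0],[25,0,-0.34,2.28,0],[25,0,-0.34,2.28,0],[25,0,-0.34,2.28,0]]' 120
python3 -c "
from h import *
arc(-.165,.0272,angs=np.arange(.33,.66,.03))"
```

```text
clock: 19.43
tcp_pos: [0.6324, 0.1255, 0.1194]
tcp_rot: [-3.106, 0.016, 1.569]
force: [-6.0, -12.5, -5.5]
grip_width: 0.367
[0.6324 0.1255 0.1194] [ -6.  -12.5  -5.5] w 31.3 ang 0.307 R 0.3048 rot [-3.106  0.016  1.569]
0.33 0.02 0.19; 0.36 -0.06 0.41; 0.39 -0.14 0.62; 0.42 -0.23 0.83; 0.45 -0.33 1.04; 0.48 -0.43 1.25; 0.51 -0.54 1.45; 0.54 -0.66 1.65; 0.57 -0.78 1.85; 0.6 -0.91 2.04; 0.63 -1.04 2.23; 0.66 -1.18 2.42;
```

```bash
python3 -m handwheel '[[25,0,0,0,0],[25,0,0,0,0],[25,0,0,0,0]]'; python3 - <<'E'
from h import *
arc(-.165,.0272)
s,im,d=cap('wrist','w14.png');C=cloud('wrist',s,d)
im=cv2.imread('pics/w14.png');cv2.imwrite('pics/z14.png',cv2.resize(im[235:400,200:440],None,fx=3.3,fy=3.3))
E
```

```text
clock: 19.68
tcp_pos: [0.6325, 0.1251, 0.1206]
tcp_rot: [-3.107, 0.016, 1.566]
force: [-7.5, -1.4, -1.5]
grip_width: 0.369
[0.6325 0.1251 0.1206] [-7.5 -1.4 -1.5] w 31.5 ang 0.311 R 0.3047 rot [-3.107  0.016  1.566]
```

View pics/z14.png

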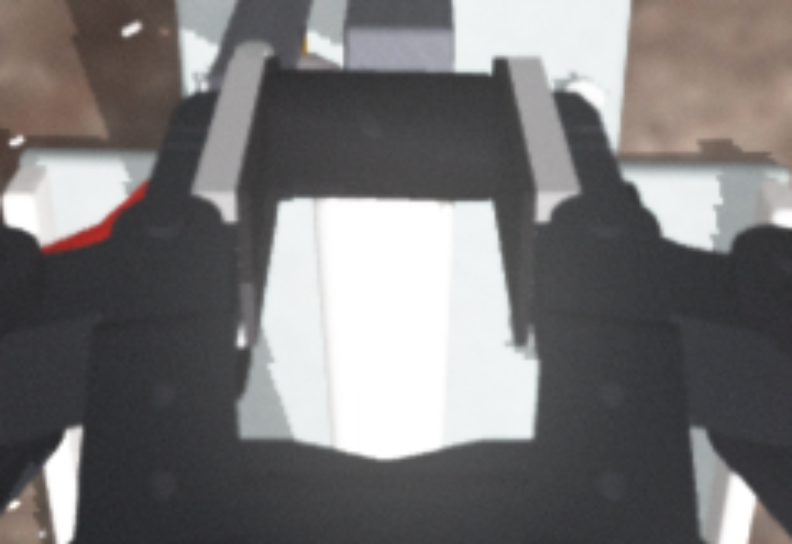

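```bash
python3 -m handwheel '[[60,0,0,0,0],[60,0,0,0,0],[60,0,0.1,0,0],[60,0,0.25,-0.4,0],[60,0,0.44,-0.9,0],[60,0,0.44,-1.4,0],[60,0,0.44,-1.9,0],[60,0,0.44,-2.3,0],[60,0,0.44,-2.6,0],[60,0,0.44,-2.72,0],[60,0,0.44,-2.72,0],[60,0,0.44,-2.72,0]]' 120; python3 -m handwheel '[[50,0,0,0,0],[25,0,0,-0.05,0],[25,0,0,-0.05,0],[25,0,0,-0.05,0],[25,0,0,-0.05,0],[25,0,0,-0.05,0]]' 120; python3 - <<'E'
from h import *
s=ctrl.read_state();p=s['tcp_pos']
arc(p[1]-.308,p[2],angs=np.arange(.04,.37,.04))
s,im,d=cap('wrist','w15.png');C=cloud('wrist',s,d)
im=cv2.imread('pics/w15.png');cv2.imwrite('pics/z15.png',cv2.resize(im[235:400,200:440],None,fx=3.3,fy=3.3))
E
```

```text
clock: 20.73
tcp_pos: [0.6331, 0.1429, 0.0125]
tcp_rot: [-3.108, 0.016, 1.566]
force: [-0.1, -0.8, 0.5]
grip_width: 0.7
clock: 21.23
tcp_pos: [0.6318, 0.1432, 0.0125]
tcp_rot: [-3.104, 0.016, 1.566]
force: [-11.0, -0.8, 14.4]
grip_width: 0.378
[0.6318 0.1432 0.0125] [-11.   -0.8  14.4] w 32.3 ang 0.0 R 0.308 rot [-3.104  0.016  1.566]
0.04 -0.01 0.31; 0.08 -0.02 0.62; 0.12 -0.06 0.92; 0.16 -0.1 1.23; 0.2 -0.15 1.53; 0.24 -0.22 1.83; 0.28 -0.3 2.13; 0.32 -0.39 2.42; 0.36 -0.49 2.71;
```

View pics/z15.png

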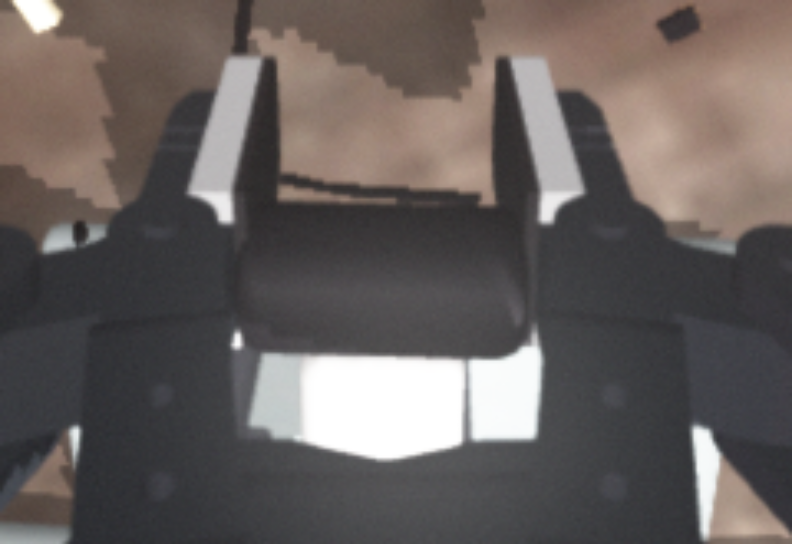

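```bash
python3 -m handwheel '[[25,0,-0.01,0.31,0],[25,0,-0.02,0.62,0],[25,0,-0.06,0.92,0],[25,0,-0.1,1.23,0],[25,0,-0.15,1.53,0],[25,0,-0.22,1.83,0],[25,0,-0.3,2.13,0],[25,0,-0.3,2.13,0]]' 120
python3 -c "
from h import *
arc(-.1648,.0125,angs=np.arange(.32,.66,.04))"
```

```text
clock: 21.95
tcp_pos: [0.6317, 0.134, 0.1014]
tcp_rot: [-3.106, 0.012, 1.571]
force: [-4.9, 11.0, 0.6]
grip_width: 0.372
[0.6317 0.134  0.1014] [-4.9 11.   0.6] w 31.8 ang 0.289 R 0.3117 rot [-3.106  0.012  1.571]
0.32 -0.16 0.2; 0.36 -0.26 0.49; 0.4 -0.38 0.77; 0.44 -0.5 1.06; 0.48 -0.64 1.33; 0.52 -0.79 1.6; 0.56 -0.95 1.87; 0.6 -1.11 2.12; 0.64 -1.29 2.37;
```

```bash
cat >> h.py <<'E'
def st(yp,zp,n=6,d=.04):
    s=ctrl.read_state();p=s['tcp_pos'];q=p-np.array([0,yp,zp]);a=np.arctan2(q[2],q[1]);R=.308
    print(p.round(4),s['force'].round(1),'w',round(s['grip_width']*85.4,1),'ang',a.round(3),'R',np.hypot(q[1],q[2]).round(4),'rot',s['tcp_rot'].round(3))
    for b in a+d*np.arange(1,n+1): print('[25,0,%.2f,%.2f,0]'%(R*(np.cos(b)-np.cos(a))/.04,R*(np.sin(b)-np.sin(a))/.04),end=',')
    print()
E
python3 -c "
from h import *
st(-.1648,.0125)"
```

```text
[0.6317 0.134  0.1014] [-4.9 11.   0.6] w 31.8 ang 0.289 R 0.3117 rot [-3.106  0.012  1.571]
[25,0,-0.09,0.29,0],[25,0,-0.20,0.58,0],[25,0,-0.32,0.87,0],[25,0,-0.44,1.15,0],[25,0,-0.58,1.42,0],[25,0,-0.73,1.69,0],
```

```bash
python3 -m handwheel '[[25,0,-0.09,0.29,0],[25,0,-0.2,0.58,0],[25,0,-0.32,0.87,0],[25,0,-0.44,1.15,0],[25,0,-0.44,1.15,0]]' 120
python3 -c "
from h import *
st(-.1648,.0125)"
```

```text
clock: 22.37
tcp_pos: [0.6315, 0.1202, 0.1524]
tcp_rot: [-3.107, 0.005, 1.568]
force: [-6.9, 17.7, 6.8]
grip_width: 0.365
[0.6315 0.1202 0.1524] [-6.9 17.7  6.8] w 31.2 ang 0.456 R 0.3175 rot [-3.107  0.005  1.568]
[25,0,-0.14,0.27,0],[25,0,-0.29,0.54,0],[25,0,-0.46,0.80,0],[25,0,-0.63,1.06,0],[25,0,-0.81,1.31,0],[25,0,-1.00,1.55,0],
```

```bash
python3 -m handwheel '[[60,0,0,0,0],[60,0,0,0,0],[60,0,0.1,0,0],[60,0,0.25,-0.4,0],[60,0,0.4,-0.9,0],[60,0,0.56,-1.4,0],[60,0,0.56,-1.9,0],[60,0,0.56,-2.4,0],[60,0,0.56,-2.8,0],[60,0,0.56,-3.2,0],[60,0,0.56,-3.3,0],[60,0,0.56,-3.3,0]]' 120; python3 -m handwheel '[[50,0,0,0,0],[50,0,0,0,0]]' 120; python3 - <<'E'
from h import *
s=ctrl.read_state();p=s['tcp_pos'];print(p,s['tcp_rot'])
E
```

```text
clock: 23.37
tcp_pos: [0.6301, 0.142, 0.0185]
tcp_rot: [-3.103, 0.006, 1.568]
force: [-0.3, -1.1, -0.1]
grip_width: 0.705
clock: 23.53
tcp_pos: [0.6309, 0.1419, 0.0196]
tcp_rot: [-3.104, 0.006, 1.568]
force: [-0.4, 0.5, 0.3]
grip_width: 0.583
[0.63088141 0.14188097 0.01957985] [-3.1044635   0.00597226  1.56755878]
```

```bash
python3 -m handwheel '[[28,0.02,0.02,0,0],[28,0.02,0.02,0,0],[28,0.02,0.02,0,0],[28,0.02,0.02,0,0],[28,0.02,0.02,0,0],[28,0.02,0.02,0,0]]' 30; python3 - <<'E'
from h import *
s=ctrl.read_state();p=s['tcp_pos']
arc(p[1]-.308,p[2],angs=np.arange(.04,.37,.04))
s,im,d=cap('wrist','w16.png');C=cloud('wrist',s,d)
im=cv2.imread('pics/w16.png');cv2.imwrite('pics/z16.png',cv2.resize(im[235:400,200:440],None,fx=3.3,fy=3.3))
E
```

```text
clock: 24.03
tcp_pos: [0.6319, 0.1428, 0.0211]
tcp_rot: [-3.105, 0.006, 1.568]
force: [-5.2, -1.6, 5.1]
grip_width: 0.393
[0.6319 0.1428 0.0211] [-5.2 -1.6  5.1] w 33.6 ang 0.0 R 0.308 rot [-3.105  0.006  1.568]
0.04 -0.01 0.31; 0.08 -0.02 0.62; 0.12 -0.06 0.92; 0.16 -0.1 1.23; 0.2 -0.15 1.53; 0.24 -0.22 1.83; 0.28 -0.3 2.13; 0.32 -0.39 2.42; 0.36 -0.49 2.71;
```

View pics/z16.png

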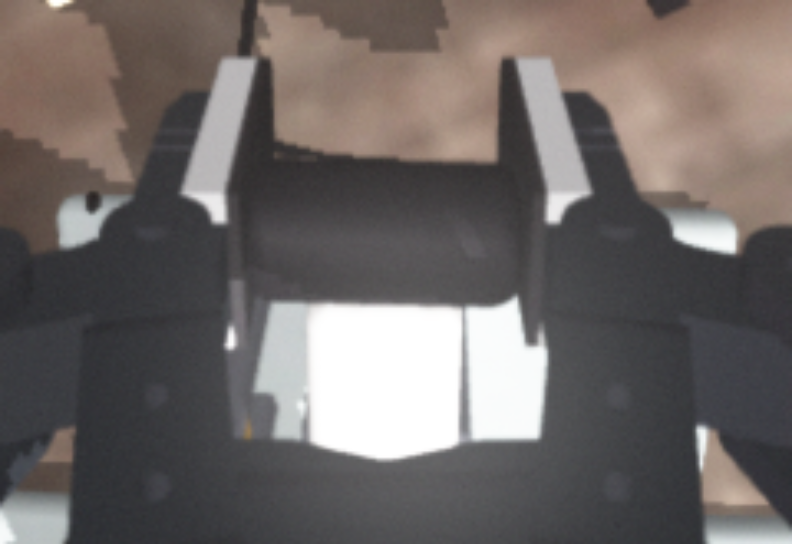

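```bash
python3 -m handwheel '[[28,0,-0.01,0.31,0],[28,0,-0.02,0.62,0],[28,0,-0.06,0.92,0],[28,0,-0.1,1.23,0],[28,0,-0.15,1.53,0],[28,0,-0.22,1.83,0],[28,0,-0.3,2.13,0],[28,0,-0.39,2.42,0],[28,0,-0.39,2.42,0]]' 30
python3 -c "
from h import *
arc(-.1652,.0211,angs=np.arange(.36,.76,.04))"
```

```text
clock: 24.83
tcp_pos: [0.6317, 0.1267, 0.1209]
tcp_rot: [-3.105, 0.006, 1.567]
force: [-5.6, 2.7, -0.7]
grip_width: 0.394
[0.6317 0.1267 0.1209] [-5.6  2.7 -0.7] w 33.6 ang 0.33 R 0.3085 rot [-3.105  0.006  1.567]
0.36 -0.09 0.22; 0.4 -0.21 0.5; 0.44 -0.33 0.78; 0.48 -0.47 1.06; 0.52 -0.62 1.33; 0.56 -0.77 1.59; 0.6 -0.94 1.85; 0.64 -1.12 2.1; 0.68 -1.31 2.35; 0.72 -1.51 2.58;
```

Works well: low force and the width is steady.

```bash
python3 -m handwheel '[[28,0,-0.09,0.22,0],[28,0,-0.21,0.5,0],[28,0,-0.33,0.78,0],[28,0,-0.47,1.06,0],[28,0,-0.62,1.33,0],[28,0,-0.77,1.59,0],[28,0,-0.94,1.85,0],[28,0,-1.12,2.1,0],[28,0,-1.12,2.1,0]]' 30
python3 -c "
from h import *
arc(-.1652,.0211,angs=np.arange(.68,1.1,.04))"
```

```text
clock: 25.58
tcp_pos: [0.6315, 0.0801, 0.208]
tcp_rot: [-3.105, 0.007, 1.566]
force: [-7.2, 3.9, 1.0]
grip_width: 0.398
[0.6315 0.0801 0.208 ] [-7.2  3.9  1. ] w 34.0 ang 0.651 R 0.3084 rot [-3.105  0.007  1.566]
0.68 -0.15 0.17; 0.72 -0.34 0.4; 0.76 -0.55 0.63; 0.8 -0.77 0.85; 0.84 -0.99 1.06; 0.88 -1.23 1.26; 0.92 -1.47 1.45; 0.96 -1.72 1.63; 1.0 -1.97 1.81; 1.04 -2.23 1.97; 1.08 -2.5 2.12;
```

```bash
python3 -m handwheel '[[28,0,-0.15,0.17,0],[28,0,-0.34,0.4,0],[28,0,-0.55,0.63,0],[28,0,-0.77,0.85,0],[28,0,-0.99,1.06,0],[28,0,-1.23,1.26,0],[28,0,-1.47,1.45,0],[28,0,-1.72,1.63,0],[28,0,-1.72,1.63,0]]' 30
python3 -c "
from h import *
arc(-.1652,.0211,angs=np.arange(1,1.42,.04))"
```

```text
clock: 26.33
tcp_pos: [0.6311, 0.0084, 0.2761]
tcp_rot: [-3.105, 0.009, 1.564]
force: [-7.1, 3.7, 4.0]
grip_width: 0.394
[0.6311 0.0084 0.2761] [-7.1  3.7  4. ] w 33.7 ang 0.973 R 0.3085 rot [-3.105  0.009  1.564]
1.0 -0.18 0.1; 1.04 -0.44 0.26; 1.08 -0.71 0.42; 1.12 -0.99 0.55; 1.16 -1.27 0.68; 1.2 -1.55 0.8; 1.24 -1.84 0.91; 1.28 -2.13 1.0; 1.32 -2.43 1.08; 1.36 -2.73 1.15; 1.4 -3.03 1.21;
```

```bash
python3 -m handwheel '[[28,0,-0.18,0.1,0],[28,0,-0.44,0.26,0],[28,0,-0.71,0.42,0],[28,0,-0.99,0.55,0],[28,0,-1.27,0.68,0],[28,0,-1.55,0.8,0],[28,0,-1.84,0.91,0],[28,0,-2.13,1,0],[28,0,-2.43,1.08,0],[28,0,-2.43,1.08,0]]' 30
python3 -c "
from h import *
arc(-.1652,.0211,angs=np.arange(1.36,1.86,.04))"
```

```text
clock: 27.17
tcp_pos: [0.6304, -0.0926, 0.3213]
tcp_rot: [-3.105, 0.011, 1.561]
force: [-6.4, 1.8, 4.9]
grip_width: 0.395
[ 0.6304 -0.0926  0.3213] [-6.4  1.8  4.9] w 33.8 ang 1.333 R 0.3088 rot [-3.105  0.011  1.561]
1.36 -0.2 0.03; 1.4 -0.51 0.08; 1.44 -0.81 0.13; 1.48 -1.12 0.16; 1.52 -1.42 0.19; 1.56 -1.73 0.2; 1.6 -2.04 0.19; 1.64 -2.35 0.18; 1.68 -2.66 0.15; 1.72 -2.96 0.11; 1.76 -3.26 0.06; 1.8 -3.57 -0.01; 1.84 -3.86 -0.08;
```

```bash
python3 -m handwheel '[[28,0.02,-0.2,0.03,0],[28,0.02,-0.51,0.08,0],[28,0.02,-0.81,0.13,0],[28,0.02,-1.12,0.16,0],[28,0.02,-1.42,0.19,0],[28,0.02,-1.73,0.2,0],[28,0.02,-2.04,0.19,0],[28,0.02,-2.35,0.18,0],[28,0.02,-2.66,0.15,0],[28,0.02,-2.96,0.11,0],[28,0.02,-3.26,0.06,0],[28,0.02,-3.26,0.06,0]]' 30
python3 -c "
from h import *
arc(-.1652,.0211,angs=np.arange(1.8,2.15,.04))"
```

```text
clock: 28.17
tcp_pos: [0.6295, -0.2276, 0.3242]
tcp_rot: [-3.103, 0.014, 1.558]
force: [-7.2, 0.2, 3.2]
grip_width: 0.395
[ 0.6295 -0.2276  0.3242] [-7.2  0.2  3.2] w 33.8 ang 1.774 R 0.3095 rot [-3.103  0.014  1.558]
1.8 -0.19 -0.08; 1.84 -0.49 -0.15; 1.88 -0.78 -0.24; 1.92 -1.07 -0.34; 1.96 -1.36 -0.45; 2.0 -1.64 -0.58; 2.04 -1.92 -0.71; 2.08 -2.19 -0.85; 2.12 -2.46 -1.01;
```

```bash
python3 -m handwheel '[[28,0.02,-0.19,-0.08,0],[28,0.02,-0.49,-0.15,0],[28,0.02,-0.78,-0.24,0],[28,0.02,-1.07,-0.34,0],[28,0.02,-1.36,-0.45,0],[28,0.02,-1.64,-0.58,0],[28,0.02,-1.92,-0.71,0],[28,0.02,-2.15,-0.83,0],[28,0.02,-2.15,-0.83,0],[60,0.02,-2.15,-0.83,0],[60,0.02,-2.15,-0.83,0],[60,0.02,-2.15,-0.83,0]]' 30
python3 - <<'E'
from h import *
arc(-.1652,.0211)
s,im,d=cap('wrist','w17.png');s,im,d=cap('scene','s17.png')
E
```

```text
clock: 29.17
tcp_pos: [0.6306, -0.3138, 0.2914]
tcp_rot: [-3.104, 0.014, 1.558]
force: [0.0, 0.2, -0.3]
grip_width: 0.701
[ 0.6306 -0.3138  0.2914] [ 0.   0.2 -0.3] w 59.8 ang 2.074 R 0.3085 rot [-3.104  0.014  1.558]
```

View pics/w17.png

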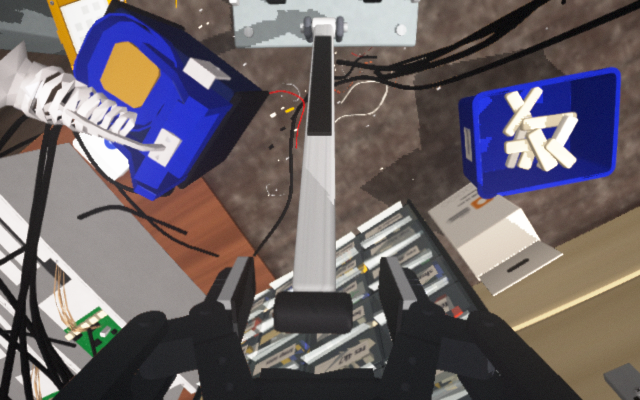

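View pics/s17.png

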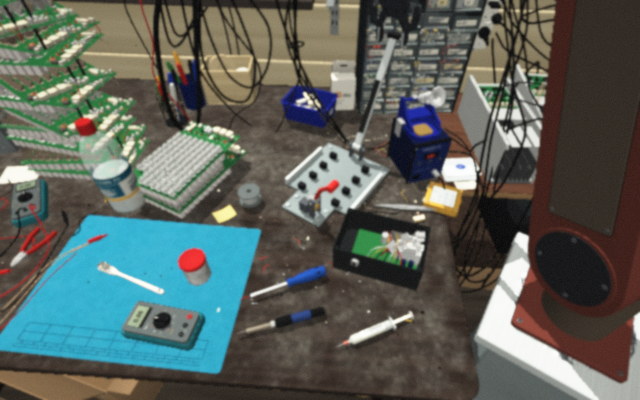

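```bash
python3 -m handwheel '[[70,0,0,0.8,0],[70,0,0,1.6,0],[70,0,0,2.4,0],[70,-0.1,0.6,2.6,0],[70,-0.4,1.5,2.6,-0.5],[70,-0.7,2.5,2.6,-1],[70,-1,3.5,2.6,-2],[70,-1.3,4.5,2.6,-3],[70,-1.6,5.5,2.6,-4],[70,-1.9,6.5,2.6,-5],[70,-2.2,7.5,2.6,-5.8],[70,-2.4,8.4,2.6,-5.8]]' 40; python3 -m handwheel '[[70,-0.3,0.8,0,0],[70,-0.6,1.6,-0.3,0],[70,-0.9,2.4,-0.6,0],[70,-1.2,3.2,-0.9,0],[70,-1.5,4,-1.2,0],[70,-1.7,4.8,-1.5,0],[70,-1.8,5.5,-1.8,0],[70,-1.8,5.5,-2,0],[70,-1.8,5.5,-2,0],[70,-1.8,5.5,-2,0]]'
python3 - <<'E'
from h import *
s,im,d=cap('wrist','w18.png');np.save('w18.npy',d);print(s['tcp_pos'],s['tcp_rot'])
import pickle;pickle.dump(s,open('s18.pkl','wb'))
E
```

```text
clock: 30.27
tcp_pos: [0.5334, 0.0251, 0.396]
tcp_rot: [-3.104, 0.013, 0.948]
force: [0.3, 0.3, -0.5]
grip_width: 0.82
clock: 31.1
tcp_pos: [0.4611, 0.245, 0.3159]
tcp_rot: [-3.105, 0.014, 0.949]
force: [0.4, -0.1, -0.1]
grip_width: 0.82
[0.46109363 0.24501425 0.31588452] [-3.10456693  0.01429972  0.94861664]
```

View pics/w18.png

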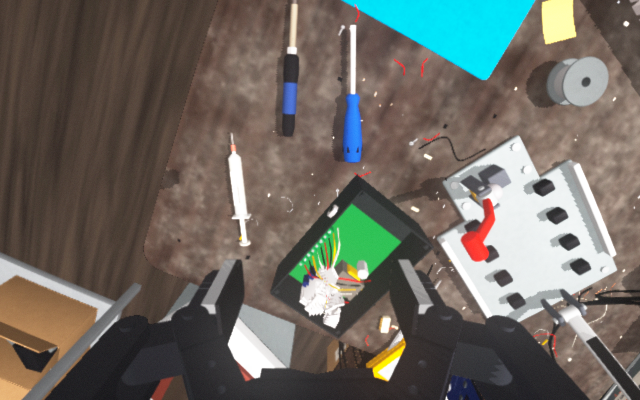

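```bash
python3 - <<'E'
from h import *
import pickle
s=pickle.load(open('s18.pkl','rb'));d=np.load('w18.npy')
def seg(a,b,h,L):
    P=px2plane('wrist',s,[a,b],h);v=P[0]-P[1];l=np.hypot(v[0],v[1]);print('ends',P[:,:2].round(4),'len',l.round(4),'L',L,'phi',np.degrees(np.arctan2(v[1],v[0])).round(1),'mid',P.mean(0).round(4),'mid from butt',(P[1]+v/l*L/2).round(4))
seg((352,24),(352,162),.013,.171)
seg((295,1),(288,136),.010,.182)
seg((232,133),(245,246),.0085,.169)
print(px2w('wrist',s,d,[(352,130),(289,100),(238,190),(600,80)]).round(4))
E
python3 -c "
import cv2
im=cv2.imread('pics/w18.png');cv2.imwrite('pics/z18.png',cv2.resize(im[0:260,200:400],None,fx=3,fy=2.3,interpolation=cv2.INTER_CUBIC))"
```

```text
ends [[0.5816 0.3575]
 [0.4849 0.2136]] len 0.1734 L 0.171 phi 56.1 mid [0.5333 0.2855 0.013 ] mid from butt [0.5326 0.2845 0.013 ]
ends [[0.5403 0.4202]
 [0.4335 0.2936]] len 0.1657 L 0.182 phi 49.8 mid [0.4869 0.3569 0.01  ] mid from butt [0.4922 0.3632 0.01  ]
ends [[0.3723 0.3424]
 [0.275  0.1978]] len 0.1743 L 0.169 phi 56.1 mid [0.3237 0.2701 0.0085] mid from butt [0.3222 0.2679 0.0085]
[[0.5095 0.2517 0.0248]
 [0.4646 0.3303 0.0204]
 [0.3297 0.2749 0.0182]
 [0.797  0.1288 0.036 ]]
```

View pics/z18.png

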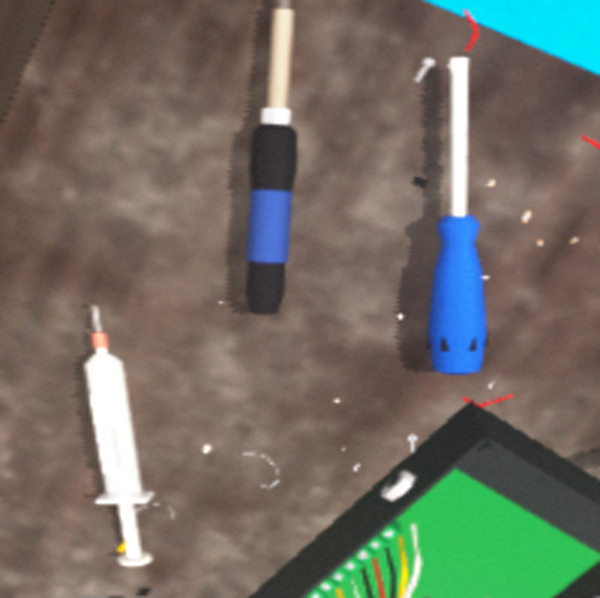

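```bash
python3 -m handwheel '[[60,0.5,0.2,-0.8,0.28],[60,1,0.47,-1.6,0.28],[60,1.44,0.47,-2.4,0.28],[60,1.44,0.47,-3.2,0.28],[60,1.44,0.47,-4,0.28],[60,1.44,0.47,-4.8,0.28],[60,1.44,0.47,-5.5,0.28],[60,1.44,0.47,-6,0.28],[60,1.44,0.47,-6.2,0.28],[60,1.44,0.47,-6.2,0.28],[60,1.44,0.47,-6.2,0.28]]' 40
python3 - <<'E'
from h import *
s,im,d=cap('wrist','w19.png');print(s['tcp_pos'],s['tcp_rot'])
E
```

```text
clock: 32.07
tcp_pos: [0.5205, 0.263, 0.0698]
tcp_rot: [-3.106, 0.012, 0.976]
force: [0.2, 0.7, 0.6]
grip_width: 0.701
[0.52048316 0.2629763  0.06978526] [-3.1061837   0.01219459  0.97562529]
```

View pics/w19.png

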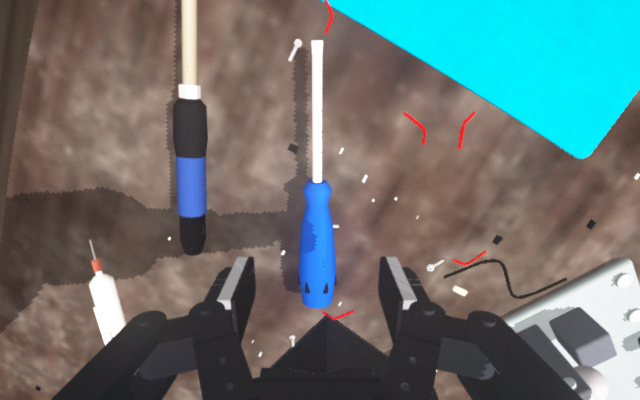

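```bash
python3 - <<'E'
from h import *
s=ctrl.read_state();P=px2plane('wrist',s,[(317,41),(318,306)],.012);v=P[0]-P[1];l=np.hypot(*v[:2]);u=v[:2]/l
print(P.round(4),l,np.degrees(np.arctan2(v[1],v[0])),'along',(P[:,:2].mean(0)-s['tcp_pos'][:2])@u,'cross',(P[:,:2].mean(0)-s['tcp_pos'][:2])@[-u[1],u[0]])
E
python3 -m handwheel '[[60,0,0,-0.6,0],[60,0,0,-1.2,0],[60,0,0,-1.6,0],[60,0,0,-1.7,0],[60,0,0,-1.7,0],[60,0,0,-1.7,0],[15,0,0,-1.7,0],[15,0,0,-1.7,0],[15,0,0,-1.7,0],[15,0,0,-1.7,0],[15,0,0,-1.7,0],[15,0,0,-1.7,0]]' 60
python3 - <<'E'
from h import *
s,im,d=cap('wrist','w20.png');print(s['tcp_pos'],s['grip_width']*85.4,s['force'])
E
```

```text
[[0.5824 0.357  0.012 ]
 [0.4829 0.209  0.012 ]] 0.17835555980172876 56.097024526177506 along 0.02272683219230583 cross 0.0013581018668188298
clock: 33.12
tcp_pos: [0.5226, 0.264, 0.0046]
tcp_rot: [-3.109, 0.008, 0.976]
force: [-0.6, 0.2, 6.5]
grip_width: 0.311
[0.52255974 0.2639962  0.00462606] 26.52678432518761 [-0.61718536  0.21573907  6.5413644 ]
```

View pics/w20.png

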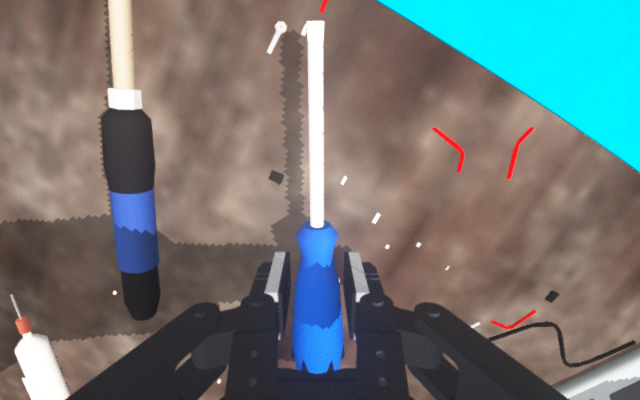

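```bash
python3 -m handwheel '[[15,0,0,0.6,0],[15,0,0,1.4,0],[15,0,0,2.3,0],[15,0,0,3.2,0],[15,0,0,4.1,0],[15,0,0,5,0],[15,0.2,-0.6,5.4,-1],[15,0.4,-1.3,5.4,-2],[15,0.6,-2,5.4,-3],[15,0.8,-2.8,5.4,-4],[15,1,-3.6,5.4,-5],[15,1.2,-4.4,5.4,-6]]' 60; python3 -m handwheel '[[15,0.2,-0.6,0,-0.9],[15,0.4,-1.2,0,-1.8],[15,0.6,-1.9,0,-2.7],[15,0.8,-2.6,0,-3.37],[15,0.97,-3.3,0,-3.37],[15,0.97,-4,0,-3.37],[15,0.97,-4.5,0,-3.37],[15,0.97,-4.7,0,-3.37],[15,0.97,-4.7,0,-3.37],[15,0.97,-4.7,0,-3.37]]' 60
python3 - <<'E'
from h import *
s,im,d=cap('wrist','w21.png');print(s['tcp_pos'],s['tcp_rot'],s['grip_width']*85.4)
t=np.array([.6092,-.1003,.1]);print((t-s['tcp_pos'])/.04)
E
```

```text
clock: 34.17
tcp_pos: [0.5706, 0.0866, 0.221]
tcp_rot: [-3.109, 0.008, 0.343]
force: [1.0, -0.5, -0.8]
grip_width: 0.312
clock: 35.0
tcp_pos: [0.6092, -0.101, 0.2209]
tcp_rot: [-3.109, 0.008, -0.011]
force: [0.5, 1.1, -1.1]
grip_width: 0.309
[ 0.60918459 -0.10096621  0.22091085] [-3.10859356  0.00805366 -0.0106103 ] 26.4143303578751
[ 3.85370635e-04  1.66551407e-02 -3.02277137e+00]
```

View pics/w21.png

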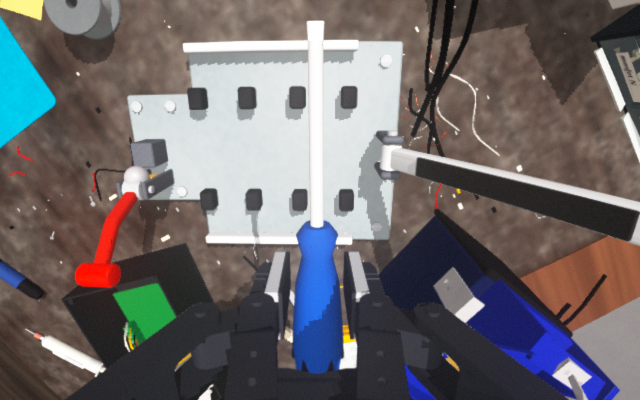

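```bash
python3 - <<'E'
from h import *
s,im,d=cap('wrist')
for uv in [[(197,98),(247,98),(297,98),(349,97)],[(209,199),(254,199),(300,200),(346,200)]]:
    print(px2plane('wrist',s,uv,.026).round(4))
print(px2plane('wrist',s,[(270,46),(280,240)],.023).round(4))
print(px2plane('wrist',s,[(316,25),(316,370)],.23).round(4))
E
```

```text
[[ 0.6883  0.0281  0.026 ]
 [ 0.6873 -0.0233  0.026 ]
 [ 0.6866 -0.0736  0.026 ]
 [ 0.687  -0.1253  0.026 ]]
[[ 0.5804  0.028   0.026 ]
 [ 0.5803 -0.0228  0.026 ]
 [ 0.5792 -0.0738  0.026 ]
 [ 0.5792 -0.1242  0.026 ]]
[[ 0.7354 -0.0485  0.023 ]
 [ 0.5291 -0.0488  0.023 ]]
[[ 0.7171 -0.0999  0.23  ]
 [ 0.5513 -0.0981  0.23  ]]
```

```bash
python3 -m handwheel '[[15,0,0,-0.8,0.06],[15,0,0,-1.6,0.06],[15,0,0,-2.4,0.06],[15,0,0,-3.2,0.06],[15,0,0,-3.9,0.06],[15,0,0,-4.4,0.06],[15,0,0,-4.8,0.06],[15,0,0,-5,0.06],[15,0,0,-5.1,0.06],[15,0,0,-5.1,0.06],[15,0,0,-5.1,0.06]]' 60
python3 - <<'E'
from h import *
s,im,d=cap('wrist','w22.png');print(s['tcp_pos'],s['tcp_rot'],s['grip_width']*85.4,s['force'])
E
```

```text
clock: 36.02
tcp_pos: [0.6102, -0.0997, 0.0181]
tcp_rot: [-3.109, 0.006, -0.002]
force: [0.2, -0.3, -0.9]
grip_width: 0.308
[ 0.61018068 -0.09973788  0.01809951] [-3.10916212e+00  6.38677637e-03 -1.86634253e-03] 26.289435377291323 [ 0.18597135 -0.31971803 -0.89795499]
```

View pics/w22.png

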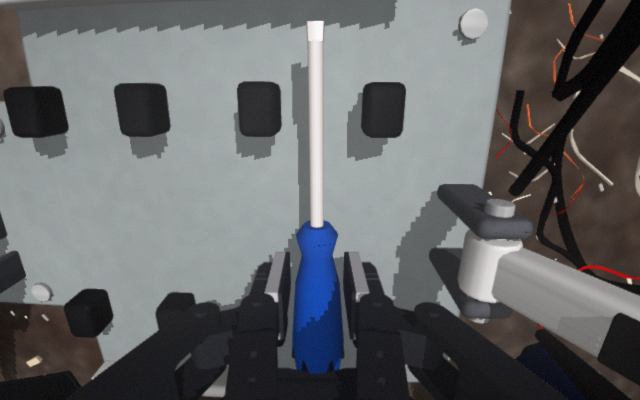

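```bash
python3 -m handwheel '[[15,0,0,-0.06,0],[15,0,0,-0.1,0],[15,0,0,-0.1,0],[38,0,0,-0.08,0],[42,0,0,-0.08,0],[42,0,0,0,0],[42,0,0,0.6,0],[42,0,0,1.4,0],[42,0,0,2.2,0],[42,0,0,3,0],[42,0,0,3.8,0],[42,0,0,4.6,0]]' 40
python3 - <<'E'
from h import *
s,im,d=cap('wrist','w23.png');print(s['tcp_pos'],s['tcp_rot'],s['force'])
E
```

```text
clock: 37.07
tcp_pos: [0.6103, -0.1, 0.2046]
tcp_rot: [-3.11, 0.005, -0.002]
force: [1.1, -0.4, -0.2]
grip_width: 0.49
[ 0.61034526 -0.10000183  0.20462447] [-3.10960931e+00  5.02740593e-03 -2.20429820e-03] [ 1.13587613 -0.39256558 -0.23897408]
```

View pics/w23.png

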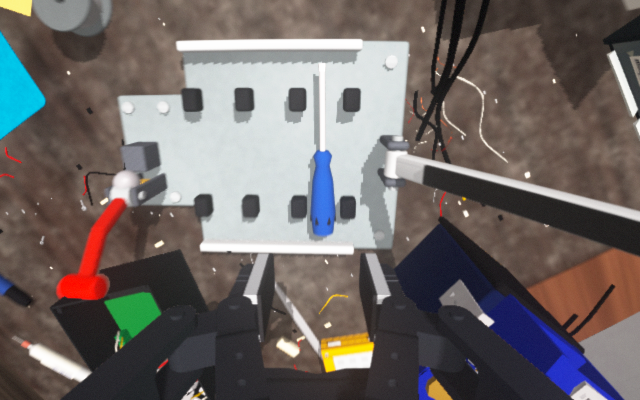

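```bash
python3 -m handwheel '[[60,0,0.3,0.5,0],[60,-0.2,0.9,1,0.7],[60,-0.6,1.7,1.5,1.4],[60,-1,2.5,2,2.1],[60,-1.4,3.3,2,2.8],[60,-1.8,4.1,2,3.5],[60,-2.2,4.9,2,4.2],[60,-2.6,5.7,2,5],[60,-3,6.5,2,5.8],[60,-3.4,7.3,2,6.6],[60,-3.8,8,2,7.4],[60,-4.2,8.6,2,8.3]]' 40;python3 -m handwheel '[[60,-0.3,0.3,0,0],[60,-0.6,0.6,0,0],[60,-0.7,0.7,0,0],[60,-0.7,0.7,0,0]]' 40
python3 - <<'E'
from h import *
s,im,d=cap('wrist','w24.png');np.save('w24.npy',d);print(s['tcp_pos'],s['tcp_rot'])
import pickle;pickle.dump(s,open('s24.pkl','wb'))
E
```

```text
clock: 38.12
tcp_pos: [0.4448, 0.2447, 0.2932]
tcp_rot: [-3.113, -0.007, 0.872]
force: [-0.1, -0.3, -0.3]
grip_width: 0.702
clock: 38.45
tcp_pos: [0.4162, 0.2735, 0.2935]
tcp_rot: [-3.113, -0.007, 0.874]
force: [0.4, 0.5, -0.7]
grip_width: 0.704
[0.41616237 0.27352543 0.29354979] [-3.11322826 -0.00724492  0.87392756]
```

View pics/w24.png

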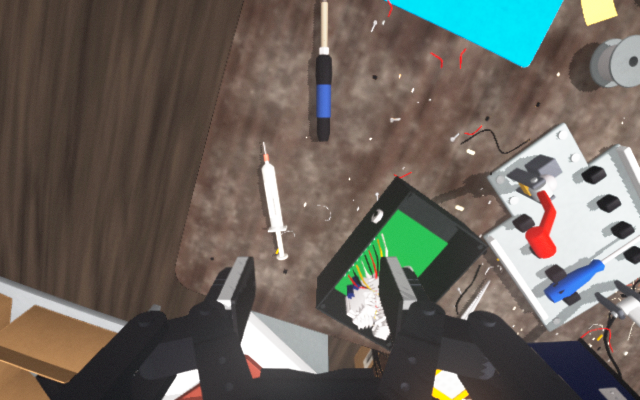

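```bash
python3 - <<'E'
from h import *
import pickle
s=pickle.load(open('s24.pkl','rb'));d=np.load('w24.npy')
P=px2plane('wrist',s,[(324,1),(324,50),(322,84),(322,118),(322,141)],.010);v=P[0]-P[-1];u=v[:2]/np.hypot(*v[:2])
print(P.round(4),'phi',np.degrees(np.arctan2(v[1],v[0])),np.hypot(*(P[:,:2]-P[-1,:2]).T))
g=P[-1,:2]+u*.055;print('grip',g,(np.r_[g,.07]-s['tcp_pos'])/.04,'mid',P[-1,:2]+u*.091)
E
```

```text
[[0.5385 0.4191 0.01  ]
 [0.5042 0.3776 0.01  ]
 [0.4772 0.3489 0.01  ]
 [0.4507 0.317  0.01  ]
 [0.432  0.2945 0.01  ]] phi 49.461749384361426 [0.16391577 0.11010412 0.07070828 0.02931152 0.        ]
grip [0.46775311 0.33628263] [ 1.28976849  1.56893002 -5.58874481] mid [0.49115151 0.36364163]
```

```bash
python3 -m handwheel '[[60,0.4,0.5,-0.6,-0.1],[60,0.8,1,-1.3,-0.1],[60,1.29,1.57,-2,-0.1],[60,1.29,1.57,-2.8,-0.1],[60,1.29,1.57,-3.6,-0.1],[60,1.29,1.57,-4.4,-0.1],[60,1.29,1.57,-5.2,-0.1],[60,1.29,1.57,-5.6,-0.1],[60,1.29,1.57,-5.6,-0.1],[60,1.29,1.57,-5.6,-0.1]]' 40
python3 - <<'E'
from h import *
s,im,d=cap('wrist','w25.png');print(s['tcp_pos'],s['tcp_rot'])
E
```

```text
clock: 39.33
tcp_pos: [0.4687, 0.3343, 0.0685]
tcp_rot: [-3.113, -0.005, 0.861]
force: [0.6, 0.3, -0.0]
grip_width: 0.703
[0.46865333 0.33429962 0.06854704] [-3.11295682 -0.00470207  0.86106292]
```

View pics/w25.png

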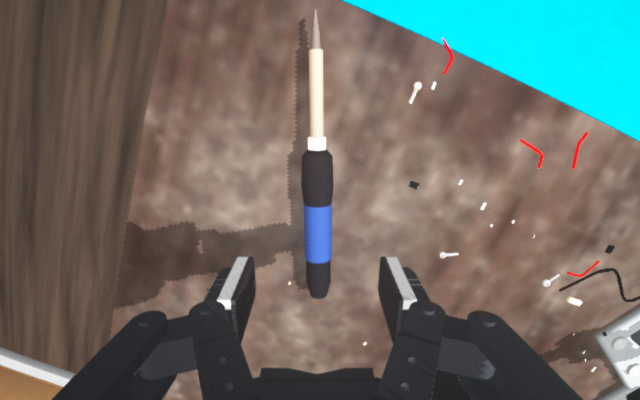

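```bash
python3 - <<'E'
from h import *
s=ctrl.read_state();P=px2plane('wrist',s,[(316,10),(318,298)],.010);v=P[0]-P[1];l=np.hypot(*v[:2]);u=v[:2]/l;m=P[:,:2].mean(0)
print(P.round(4),l,np.degrees(np.arctan2(v[1],v[0])),'mid',m,'along',(m-s['tcp_pos'][:2])@u,'cross',(m-s['tcp_pos'][:2])@[-u[1],u[0]])
E
python3 -m handwheel '[[60,0,0,-0.6,0],[60,0,0,-1.2,0],[60,0,0,-1.6,0],[60,0,0,-1.72,0],[60,0,0,-1.72,0],[60,0,0,-1.72,0],[10,0,0,-1.72,0],[10,0,0,-1.72,0],[10,0,0,-1.72,0],[10,0,0,-1.72,0],[10,0,0,-1.72,0],[10,0,0,-1.72,0]]' 60
python3 - <<'E'
from h import *
s,im,d=cap('wrist','w26.png');print(s['tcp_pos'],s['grip_width']*85.4,s['force'])
E
```

```text
[[0.5527 0.435  0.01  ]
 [0.4309 0.2913 0.01  ]] 0.1883483943469101 49.71927214072226 mid [0.49179829 0.3631392 ] along 0.03563297436589834 cross 0.0013243125945959784
clock: 40.38
tcp_pos: [0.4709, 0.3358, 0.0031]
tcp_rot: [-3.115, -0.01, 0.861]
force: [-0.7, 0.4, 7.4]
grip_width: 0.222
[0.47090361 0.33578164 0.00305553] 18.923469778535374 [-0.66775343  0.4192084   7.39623949]
```

View pics/w26.png

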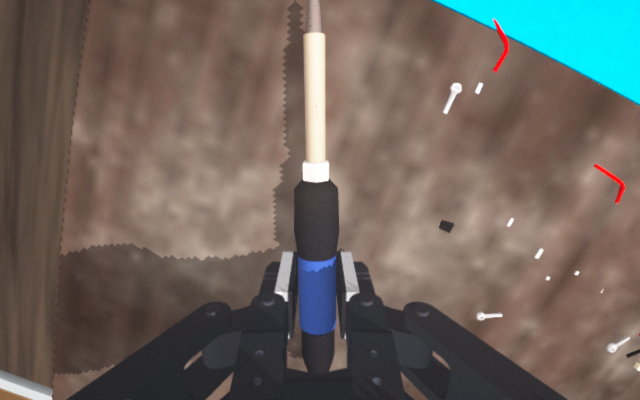

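```bash
python3 -m handwheel '[[10,0,0,0.6,0],[10,0,0,1.4,0],[10,0,0,2.3,0],[10,0,0,3.2,0],[10,0,0,4.1,0],[10,0,0,5,0],[10,0.2,-0.6,5.4,-0.7],[10,0.4,-1.3,5.4,-1.4],[10,0.7,-2,5.4,-2.2],[10,1,-2.8,5.4,-3],[10,1.3,-3.6,5.4,-3.8],[10,1.6,-4.4,5.4,-4.6]]' 60; python3 - <<'E'
from h import *
s=ctrl.read_state();print(s['tcp_pos'],s['tcp_rot'],s['grip_width']*85.4,(np.array([.598,-.0484,.22])-s['tcp_pos'])/.04,np.degrees(-.004-s['tcp_rot'][2])/6)
E
```

```text
clock: 41.43
tcp_pos: [0.535, 0.1584, 0.2192]
tcp_rot: [-3.115, -0.01, 0.376]
force: [1.1, 0.0, -0.2]
grip_width: 0.225
[0.53498423 0.15839641 0.21923751] [-3.11527638 -0.01040125  0.37623553] 19.177459870003833 [ 1.57539425 -5.16991032  0.01906218] -3.630981828229755
```

```bash
python3 -m handwheel '[[10,0.2,-0.6,0.2,-0.6],[10,0.4,-1.3,0.2,-1.2],[10,0.7,-2,0.2,-1.8],[10,1,-2.8,0.1,-2.4],[10,1.3,-3.6,0,-3],[10,1.57,-4.3,0,-3.63],[10,1.57,-4.8,0,-3.63],[10,1.57,-5.1,0,-3.63],[10,1.57,-5.17,0,-3.63],[10,1.57,-5.17,0,-3.63],[10,1.57,-5.17,0,-3.63]]' 60; python3 - <<'E'
from h import *
s,im,d=cap('wrist','w27.png');print(s['tcp_pos'],s['tcp_rot'],s['grip_width']*85.4,(np.array([.598,-.0484,.018])-s['tcp_pos'])/.04)
E
```

```text
clock: 42.35
tcp_pos: [0.5975, -0.0474, 0.2193]
tcp_rot: [-3.115, -0.01, -0.003]
force: [-0.1, 0.4, -0.7]
grip_width: 0.224
[ 0.59752608 -0.04737483  0.21925445] [-3.11459618 -0.01022736 -0.00328333] 19.116682768110604 [ 0.01184798 -0.02562929 -5.03136128]
```

View pics/w27.png

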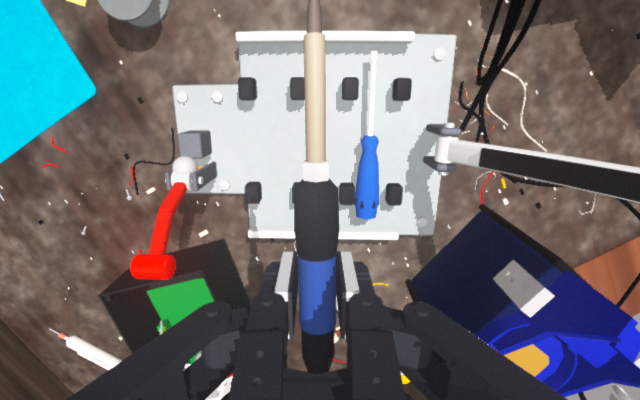

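```bash
python3 -m handwheel '[[10,0.11,-0.03,-0.8,0],[10,0.11,-0.03,-1.6,0],[10,0.11,-0.03,-2.4,0],[10,0.11,-0.03,-3.2,0],[10,0.11,-0.03,-3.9,0],[10,0.11,-0.03,-4.3,0],[10,0.11,-0.03,-4.5,0],[10,0.11,-0.03,-4.6,0],[10,0.11,-0.03,-4.6,0],[10,0.11,-0.03,-4.6,0]]' 60
python3 - <<'E'
from h import *
s,im,d=cap('wrist','w28.png');print(s['tcp_pos'],s['tcp_rot'],s['grip_width']*85.4,s['force'])
C=cloud('wrist',s,d)
print(px2plane('wrist',s,[(316,372)],.045))
E
```

```text
clock: 43.23
tcp_pos: [0.6031, -0.048, 0.0368]
tcp_rot: [-3.115, -0.013, -0.002]
force: [0.0, -0.2, 0.8]
grip_width: 0.224
[ 0.60314854 -0.04799445  0.0368105 ] [-3.11517997e+00 -1.26275907e-02 -1.90219142e-03] 19.094139719374027 [ 0.01302588 -0.22107633  0.76699194]
[[ 0.54403363 -0.04612452  0.045     ]]
```

View pics/w28.png

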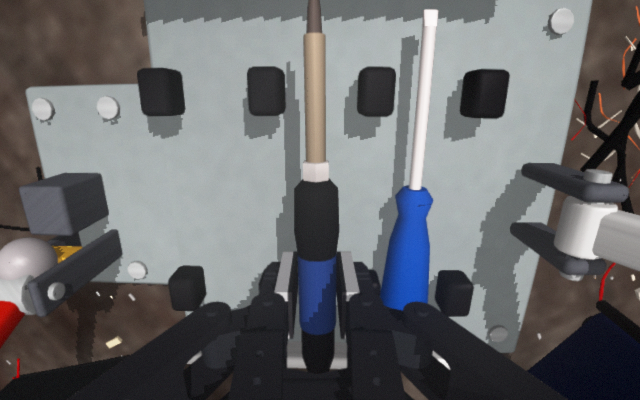

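```bash
python3 -m handwheel '[[10,-0.01,0,-0.15,0],[10,-0.01,0,-0.3,0],[10,-0.01,0,-0.45,0],[10,-0.01,0,-0.55,0],[10,-0.01,0,-0.58,0],[10,-0.01,0,-0.58,0],[10,-0.01,0,-0.58,0]]' 60
python3 - <<'E'
from h import *
s,im,d=cap('wrist','w29.png');print(s['tcp_pos'],s['tcp_rot'],s['grip_width']*85.4,s['force'])
E
```

```text
clock: 43.87
tcp_pos: [0.6029, -0.0482, 0.0137]
tcp_rot: [-3.115, -0.013, -0.002]
force: [-0.1, -0.2, -0.4]
grip_width: 0.224
[ 0.60292146 -0.04822772  0.01374871] [-3.11522297e+00 -1.29858193e-02 -2.24861991e-03] 19.112636140341806 [-0.14487906 -0.21225155 -0.44963372]
```

View pics/w29.png

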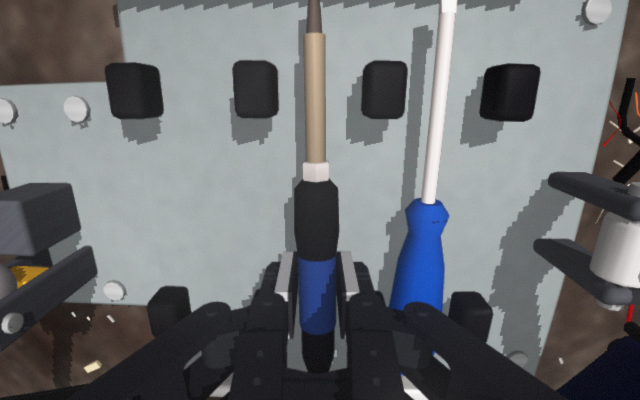

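```bash
python3 -m handwheel '[[10,0,0,-0.06,0],[10,0,0,-0.06,0],[26,0,0,-0.05,0],[30,0,0,-0.05,0],[30,0,0,-0.05,0],[30,0,0,0.2,0],[30,0,0,0.8,0],[30,0,0,1.6,0],[30,0,0,2.5,0],[40,0,0,3.4,0],[60,0,0,4.3,0],[60,0,0,5.2,0]]' 40
python3 - <<'E'
from h import *
s,im,d=cap('wrist','w30.png');print(s['tcp_pos'],s['tcp_rot'],s['force'])
t=np.array([.3222,.2679])-.12*np.array([.558,.83]);print((np.r_[t,.26]-s['tcp_pos'])/.04, (56.1-np.degrees(s['tcp_rot'][2]))/6)
E
```

```text
clock: 44.92
tcp_pos: [0.6029, -0.0482, 0.2249]
tcp_rot: [-3.116, -0.014, -0.002]
force: [0.5, 0.6, -0.9]
grip_width: 0.7
[ 0.60287767 -0.04821507  0.22490322] [-3.11559345e+00 -1.44183310e-02 -2.21048195e-03] [ 0.53067596  0.58956642 -0.87228526]
[-8.69094163  5.41287674  0.87741939] 9.371108547741668
```

View pics/w30.png

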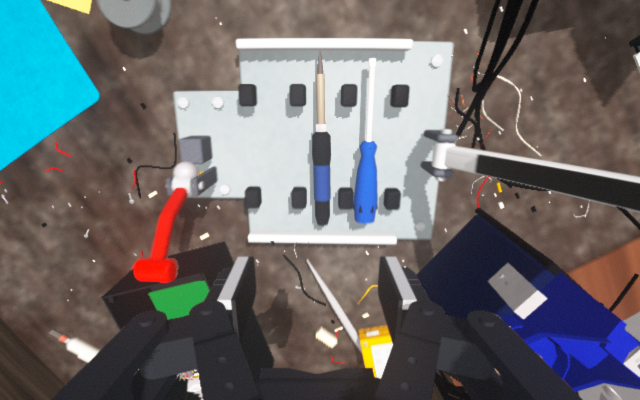

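```bash
python3 -m handwheel '[[60,-0.5,0.4,0.5,0.8],[60,-1.1,0.9,1,1.6],[60,-1.8,1.5,1.1,2.4],[60,-2.5,2.1,1.1,3.2],[60,-3.2,2.7,1.1,4],[60,-3.9,3.4,1.1,4.8],[60,-4.6,4,1.1,5.6],[60,-5.3,4.6,1.1,6.4],[60,-6,5.3,1.1,7.2],[60,-6.7,5.9,1.1,8],[60,-7.3,6.5,1.1,8.8],[60,-7.7,6.83,1.1,9.37]]' 40; python3 -m handwheel '[[60,0,0,0,0],[60,0,0,0,0]]'
python3 - <<'E'
from h import *
s,im,d=cap('wrist','w31.png');np.save('w31.npy',d);print(s['tcp_pos'],s['tcp_rot'],s['joints'])
import pickle;pickle.dump(s,open('s31.pkl','wb'))
E
```

```text
clock: 45.97
tcp_pos: [0.2967, 0.2258, 0.279]
tcp_rot: [-3.118, -0.029, 0.985]
force: [0.4, -0.0, 0.2]
grip_width: 0.705
clock: 46.13
tcp_pos: [0.2962, 0.2264, 0.2798]
tcp_rot: [-3.12, -0.03, 0.987]
force: [0.1, -0.1, 0.4]
grip_width: 0.699
[0.29622418 0.22642915 0.2798011 ] [-3.11976792 -0.03040583  0.98703095] [ 0.40815822 -0.47793347  2.06830723  0.0349217   1.53772723  0.99067249]
```

View pics/w31.png

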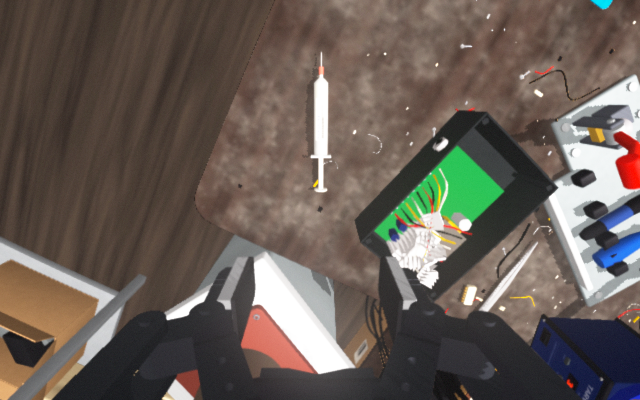

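```bash
python3 - <<'E'
from h import *
import pickle
s=pickle.load(open('s31.pkl','rb'))
P=px2plane('wrist',s,[(321,52),(321,191)],.0085);v=P[0]-P[1];l=np.hypot(*v[:2]);u=v[:2]/l;m=P[:,:2].mean(0)
print(P.round(4),l,np.degrees(np.arctan2(v[1],v[0])),'mid',m,(np.r_[m,.07]-s['tcp_pos'])/.04)
E
```

```text
[[0.3724 0.3431 0.0085]
 [0.2786 0.2002 0.0085]] 0.1709650977398894 56.73752370919876 mid [0.32550066 0.27164998] [ 0.73191197  1.13052077 -5.24502739]
```

```bash
python3 -m handwheel '[[60,0.3,0.5,-0.6,0],[60,0.7,1.1,-1.3,0],[60,0.71,1.11,-2,0],[60,0.71,1.11,-2.8,0],[60,0.71,1.11,-3.6,0],[60,0.71,1.11,-4.4,0],[60,0.71,1.11,-5,0],[60,0.71,1.11,-5.2,0],[60,0.71,1.11,-5.2,0],[60,0.71,1.11,-5.2,0]]' 40
python3 - <<'E'
from h import *
s,im,d=cap('wrist','w32.png');print(s['tcp_pos'],s['tcp_rot'])
E
```

```text
clock: 47.02
tcp_pos: [0.3264, 0.2699, 0.0722]
tcp_rot: [-3.12, -0.03, 0.983]
force: [-0.3, 0.4, 0.4]
grip_width: 0.702
[0.32642723 0.26986879 0.07223984] [-3.12001884 -0.02989619  0.98319458]
```

View pics/w32.png

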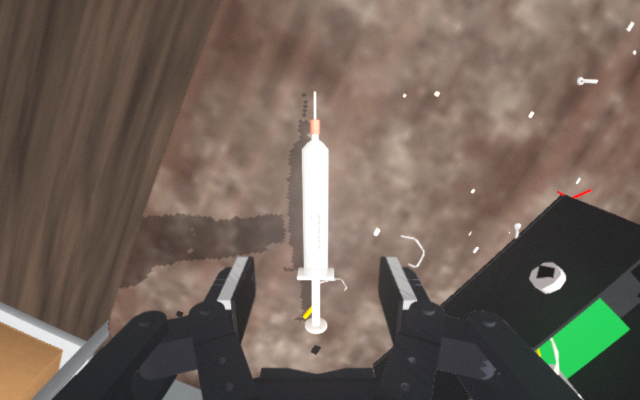

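```bash
python3 - <<'E'
from h import *
s,im,d=cap('wrist');P=px2plane('wrist',s,[(315,93),(316,333),(316,273)],.0085);v=P[0]-P[1];l=np.hypot(*v[:2]);u=v[:2]/l;m=P[:2,:2].mean(0);n=np.array([-u[1],u[0]])
t=s['tcp_pos'][:2]
print(l,np.degrees(np.arctan2(v[1],v[0])),'mid',m,'along',(m-t)@u,'cross',(m-t)@n,'flange along',(P[2,:2]-t)@u,(m-t)/.04)
C=cloud('wrist',s,d);k=(C[...,2]>.03)&(C[...,2]<.12);Q=C[k][:,:2]-t
a=Q@u;c=Q@n
k2=(abs(a)<.05)&(c<0);print('nearest right obstacle', np.sort(-c[k2])[:5] , a[k2][np.argsort(-c[k2])[:5]])
cv2.imwrite('pics/mk.png',(k*255).astype(np.uint8))
E
```

```text
0.17700525259225147 56.50650239218333 mid [0.32411844 0.26978837] along -0.0021508123558463517 cross 0.002107162750220016 flange along -0.037960441148782297 [-0.07360436 -0.01577113]
nearest right obstacle [0.02995111 0.02999611 0.03002066 0.03002778 0.03003467] [-0.0016291  -0.00818751 -0.00458636 -0.0087414  -0.00313906]
```

View pics/mk.png

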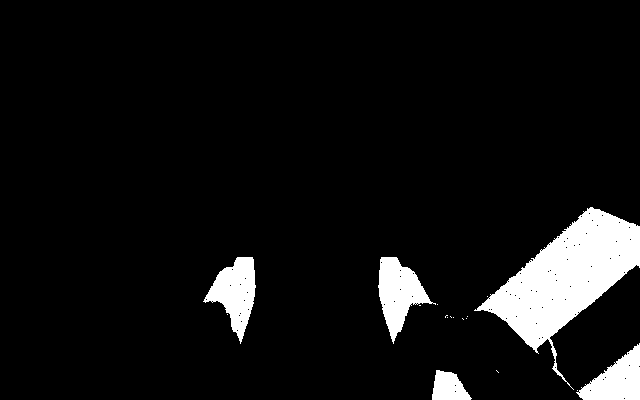

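```bash
python3 - <<'E'
from h import *
s,im,d=cap('wrist');C=cloud('wrist',s,d);t=s['tcp_pos'][:2];u=np.array([.552,.834]);n=np.array([-u[1],u[0]])
for p in [(485,308),(500,292),(540,250),(590,212),(450,385)]: q=C[p[1],p[0]];print(p,q.round(4),'a',((q[:2]-t)@u).round(4),'c',((q[:2]-t)@n).round(4))
E
```

```text
(485, 308) [0.3926 0.169  0.0358] a -0.0488 c -0.1107
(500, 292) [0.4063 0.1731 0.034 ] a -0.0378 c -0.1199
(540, 250) [0.4417 0.1837 0.0302] a -0.0094 c -0.1435
(590, 212) [0.477  0.193  0.0342] a 0.0178 c -0.1678
(450, 385) [0.3487 0.1553 0.0645] a -0.0844 c -0.0816
```

```bash
python3 -m handwheel '[[55,-0.06,-0.01,-0.6,0],[50,-0.06,-0.01,-1.2,0],[50,-0.06,-0.01,-1.65,0],[50,-0.06,-0.01,-1.78,0],[50,-0.06,-0.01,-1.78,0],[50,-0.06,-0.01,-1.78,0],[6,-0.06,-0.01,-1.78,0],[6,-0.06,-0.01,-1.78,0],[6,-0.06,-0.01,-1.78,0],[6,-0.06,-0.01,-1.78,0],[6,-0.06,-0.01,-1.78,0],[6,-0.06,-0.01,-1.78,0]]' 60
python3 - <<'E'
from h import *
s,im,d=cap('wrist','w33.png');print(s['tcp_pos'],s['tcp_rot'],s['grip_width']*85.4,s['force'])
E
```

```text
clock: 48.17
tcp_pos: [0.3262, 0.2713, 0.0042]
tcp_rot: [-3.123, -0.036, 0.985]
force: [-0.7, -1.3, 7.4]
grip_width: 0.286
[0.32624812 0.27126144 0.00420961] [-3.12321272 -0.03591718  0.98453028] 24.39338084506913 [-0.68706008 -1.32346283  7.36930404]
```

View pics/w33.png

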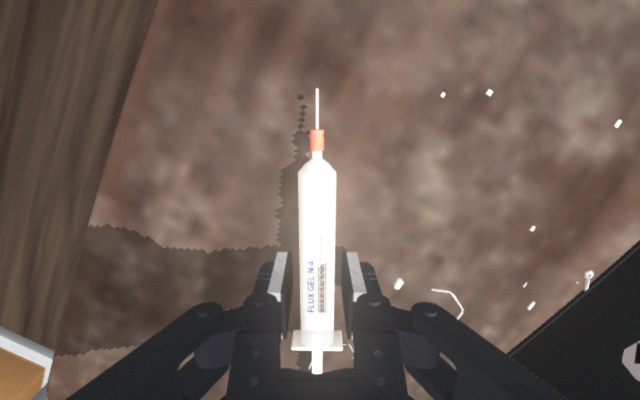

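```bash
python3 -m handwheel '[[6,0,0,0.5,0],[6,0,0,1.2,0],[6,0,0,2,0],[6,0,0,2.9,0],[6,0,0,3.8,0],[6,0,0,4.7,0],[6,0.3,-0.2,5.5,-0.6],[6,0.8,-0.6,5.7,-1.4],[6,1.4,-1.1,5.7,-2.2],[6,2,-1.7,5.7,-3],[6,2.7,-2.3,5.7,-3.8],[6,3.4,-2.9,5.7,-4.6]]' 60; python3 - <<'E'
from h import *
s,im,d=cap('wrist','w34.png');print(s['tcp_pos'],s['tcp_rot'],s['grip_width']*85.4,(np.array([.634,.0033,.22])-s['tcp_pos'])/.04,np.degrees(-.004-s['tcp_rot'][2])/6)
E
```

```text
clock: 49.22
tcp_pos: [0.4634, 0.1541, 0.2335]
tcp_rot: [-3.124, -0.038, 0.499]
force: [0.4, 0.9, -0.4]
grip_width: 0.281
[0.46344187 0.15414076 0.23351359] [-3.12402136 -0.03814834  0.49930537] 23.98999913311349 [ 4.26395333 -3.77101896 -0.33783972] -4.806212244924318
```

View pics/w34.png

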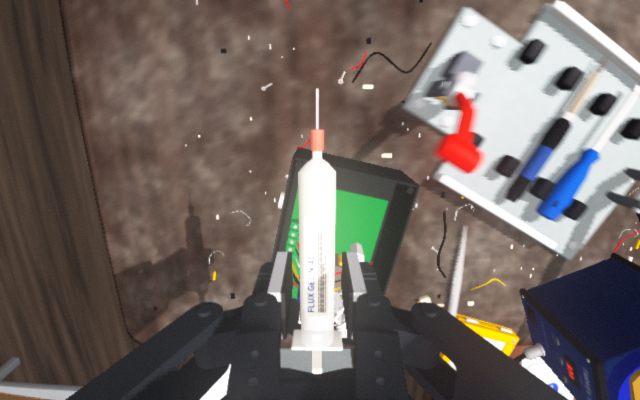

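```bash
python3 -m handwheel '[[6,0.5,-0.4,0,-0.7],[6,1.1,-0.9,0,-1.4],[6,1.7,-1.5,0,-2.1],[6,2.3,-2.1,0,-2.8],[6,2.9,-2.7,0,-3.6],[6,3.5,-3.2,0,-4.3],[6,4,-3.6,-0.1,-4.8],[6,4.2,-3.77,-0.3,-4.8],[6,4.26,-3.77,-0.3,-4.8],[6,4.26,-3.77,-0.3,-4.8],[6,4.26,-3.77,-0.3,-4.8]]' 60; python3 - <<'E'
from h import *
s,im,d=cap('wrist','w35.png');print(s['tcp_pos'],s['tcp_rot'],s['grip_width']*85.4,(np.array([.634,.0033,.04])-s['tcp_pos'])/.04)
E
```

```text
clock: 50.18
tcp_pos: [0.6372, 0.0004, 0.2215]
tcp_rot: [-3.128, -0.038, -0.01]
force: [-0.6, 0.3, -0.8]
grip_width: 0.285
[6.37232423e-01 4.05573984e-04 2.21485503e-01] [-3.12794932 -0.03849433 -0.00952627] 24.362857950221283 [-0.08081057  0.07236065 -4.53713756]
```

View pics/w35.png

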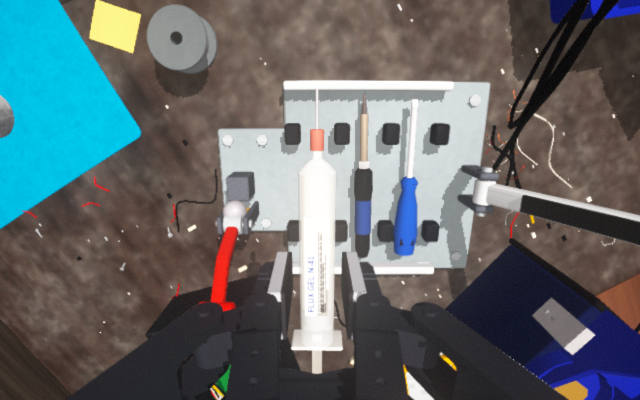

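```bash
python3 -m handwheel '[[6,-0.08,0.07,-0.8,0],[6,-0.08,0.07,-1.6,0],[6,-0.08,0.07,-2.4,0],[6,-0.08,0.07,-3.2,0],[6,-0.08,0.07,-3.9,0],[6,-0.08,0.07,-4.4,0],[6,-0.08,0.07,-4.6,0],[6,-0.08,0.07,-4.6,0],[6,-0.08,0.07,-4.6,0]]' 60
python3 - <<'E'
from h import *
s,im,d=cap('wrist','w36.png');print(s['tcp_pos'],s['tcp_rot'],s['grip_width']*85.4,s['force'])
E
```

```text
clock: 50.98
tcp_pos: [0.6345, 0.0039, 0.039]
tcp_rot: [-3.128, -0.04, -0.008]
force: [1.3, -0.2, 0.8]
grip_width: 0.285
[0.63451777 0.00392189 0.0390387 ] [-3.12821187 -0.04029292 -0.00828105] 24.298367454111812 [ 1.32606624 -0.22599223  0.78861234]
```

View pics/w36.png

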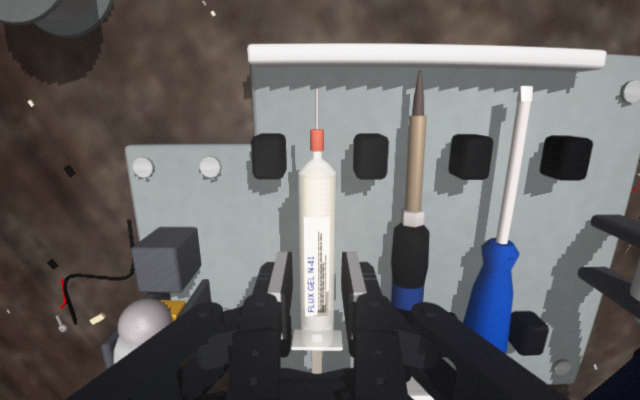

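```bash
python3 -m handwheel '[[6,0,0,-0.2,0],[6,0,0,-0.4,0],[6,0,0,-0.58,0],[6,0,0,-0.64,0],[6,0,0,-0.64,0],[6,0,0,-0.64,0],[32,0,0,-0.63,0],[38,0,0,-0.6,0],[38,0,0,-0.6,0],[38,0,0,-0.3,0],[38,0,0,0.4,0],[38,0,0,1.2,0]]' 40; python3 -m handwheel '[[38,0,0,0.8,0],[38,0,0,1.6,0],[38,-0.3,0,2.4,0],[38,-0.9,0,3.2,0],[38,-1.6,0,4,0],[38,-2.2,0,4.5,0],[38,-2.5,0,4.7,0],[38,-2.5,0,4.7,0]]'
python3 - <<'E'
from h import *
s,im,d=cap('wrist','w37.png');np.save('w37.npy',d);print(s['tcp_pos'],s['tcp_rot'],s['force'])
import pickle;pickle.dump(s,open('s37.pkl','wb'))
E
```

```text
clock: 52.03
tcp_pos: [0.6335, 0.0039, 0.0873]
tcp_rot: [-3.128, -0.038, -0.009]
force: [0.8, 0.1, 0.3]
grip_width: 0.446
clock: 52.7
tcp_pos: [0.5333, 0.0038, 0.2803]
tcp_rot: [-3.129, -0.045, -0.008]
force: [1.4, -0.8, -0.4]
grip_width: 0.442
[0.53333948 0.00383419 0.28030097] [-3.12897869 -0.04468087 -0.00849286] [ 1.35294376 -0.77075739 -0.43832684]
```

View pics/w37.png

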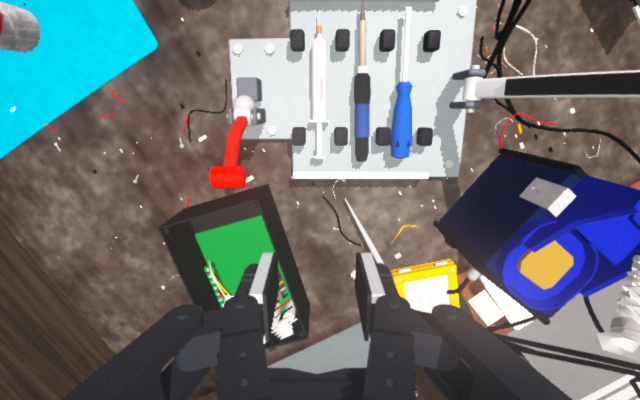

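```bash
cat > chk.py <<'E'
from h import *
def rep(s,items):
    for nm,a,b,h,L in items:
        P=px2plane('wrist',s,[a,b],h+.008);v=P[0]-P[1];m=P.mean(0)-np.array([.6315,-.0484,0]);u=v/np.linalg.norm(v)
        print(nm,'len',np.hypot(*v[:2]).round(4),'yaw',np.arctan2(v[1],v[0]).round(3),'mid',(m*1000).round(1),'from butt',((P[1]+u*L/2-[.6315,-.0484,0])*1000).round(1))
E
python3 - <<'E'
from chk import *
import pickle;s=pickle.load(open('s37.pkl','rb'))
rep(s,[('scr',(407,8),(401,157),.012,.171),('iron',(362,0),(362,160),.01,.182),('syr',(319,14),(318,158),.0085,.169)])
print(px2plane('wrist',s,[(312,40),(318,137)],.026))
E
```

```text
scr len 0.1699 yaw 0.012 mid [  4.5 -48.1  20. ] from butt [  5.1 -48.1  20. ]
iron len 0.1827 yaw 0.024 mid [ 7.   1.7 18. ] from butt [ 6.7  1.7 18. ]
syr len 0.1661 yaw -0.015 mid [ 1.4 53.9 16.5] from butt [ 2.8 53.9 16.5]
[[0.68628855 0.01238565 0.026     ]
 [0.57690299 0.00643153 0.026     ]]
```

```bash
python3 -m handwheel '[[60,0,0,0.9,1.1],[60,0,0,1.8,2.2],[60,0,0,2.6,3.3],[60,0.2,-0.3,3.2,4.4],[60,0.5,-1,3.2,5.5],[60,0.8,-1.8,3.2,6.6],[60,1.1,-2.6,3.2,7.7],[60,1.4,-3.4,3.2,8.8],[60,1.7,-4.2,3.2,9.9],[60,2,-5,3.2,11],[60,2.2,-5.8,3.2,12.1],[60,2.44,-6.6,3.2,13.2]]' 40; python3 - <<'E'
from h import *
s=ctrl.read_state();print(s['tcp_pos'],s['tcp_rot'],(np.array([.631,-.3205,.36])-s['tcp_pos'])/.04,np.degrees(1.566-s['tcp_rot'][2])/6)
E
```

```text
clock: 53.75
tcp_pos: [0.6322, -0.2621, 0.4041]
tcp_rot: [-3.126, -0.044, 1.379]
force: [-0.3, 0.0, 0.3]
grip_width: 0.703
[ 0.6321662  -0.26208607  0.40410485] [-3.1263738  -0.04384323  1.37902152] [-0.0291551  -1.4603483  -1.10262114] 1.7855129494968232
```

```bash
python3 -m handwheel '[[60,0,-0.5,0,1.1],[60,0,-1,0,1.78],[60,0,-1.4,0,1.78],[60,-0.02,-1.46,-0.3,1.78],[60,-0.02,-1.46,-0.8,1.78],[60,-0.02,-1.46,-0.8,1.78],[60,-0.02,-1.46,-0.8,1.78]]' 40; python3 - <<'E'
from h import *
s,im,d=cap('wrist','w38.png');C=cloud('wrist',s,d);print(s['tcp_pos'],s['tcp_rot'])
X,Y,Z=C[...,0],C[...,1],C[...,2]
k=(Z>.27)&(Z<.345)&(abs(X-.631)<.022)&(abs(Y+.31)<.04);vv,uu=np.nonzero(k);print(k.sum(), X[k].min(),X[k].max(),Y[k].min(),Y[k].max(),Z[k].max()) if k.sum() else 0
E
```

```text
clock: 54.33
tcp_pos: [0.6309, -0.3194, 0.3688]
tcp_rot: [-3.122, -0.047, 1.565]
force: [-0.9, -0.2, 0.5]
grip_width: 0.701
[ 0.63091646 -0.31936406  0.36875193] [-3.12192642 -0.04712715  1.56539336]
2772 0.6135790224094555 0.647484880588485 -0.32906114425557453 -0.28689558332530934 0.3265083417900661
```

View pics/w38.png

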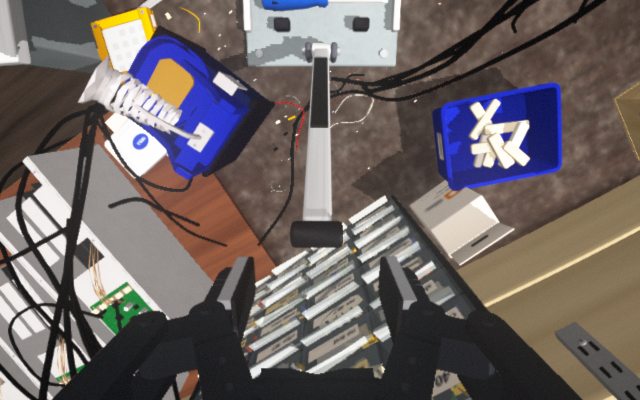

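```bash
python3 -m handwheel '[[60,0,-0.02,-0.5,0],[55,0,-0.02,-1,0],[50,0,-0.02,-1.5,0],[50,0,-0.02,-1.9,0],[50,0,-0.02,-2.04,0],[50,0,-0.02,-2.04,0],[28,0,-0.02,-2.04,0],[28,0,-0.02,-2.04,0],[28,0,-0.02,-2.04,0],[28,0,-0.02,-2.04,0],[28,0,-0.02,-2.04,0]]' 30; python3 - <<'E'
from h import *
s,im,d=cap('wrist','w39.png')
p=s['tcp_pos'];yp=p[1]-.308*np.cos(2.1);zp=p[2]-.308*np.sin(2.1);print(yp,zp)
arc(yp,zp,angs=np.arange(2.06,1.6,-.04))
im=cv2.imread('pics/w39.png');cv2.imwrite('pics/z39.png',cv2.resize(im[235:400,200:440],None,fx=3.3,fy=3.3))
E
```

```text
clock: 55.3
tcp_pos: [0.6297, -0.3202, 0.2914]
tcp_rot: [-3.121, -0.046, 1.565]
force: [-11.5, 3.1, 0.3]
grip_width: 0.394
-0.1647346472870129 0.025502310906914627
[ 0.6297 -0.3202  0.2914] [-11.4   3.3   2.1] w 33.0 ang 2.1 R 0.308 rot [-3.121 -0.046  1.565]
2.06 0.27 0.15; 2.02 0.54 0.29; 1.98 0.82 0.42; 1.94 1.11 0.53; 1.9 1.4 0.64; 1.86 1.69 0.73; 1.82 1.99 0.81; 1.78 2.29 0.88; 1.74 2.59 0.94; 1.7 2.89 0.99; 1.66 3.2 1.02; 1.62 3.51 1.04;
```

View pics/z39.png

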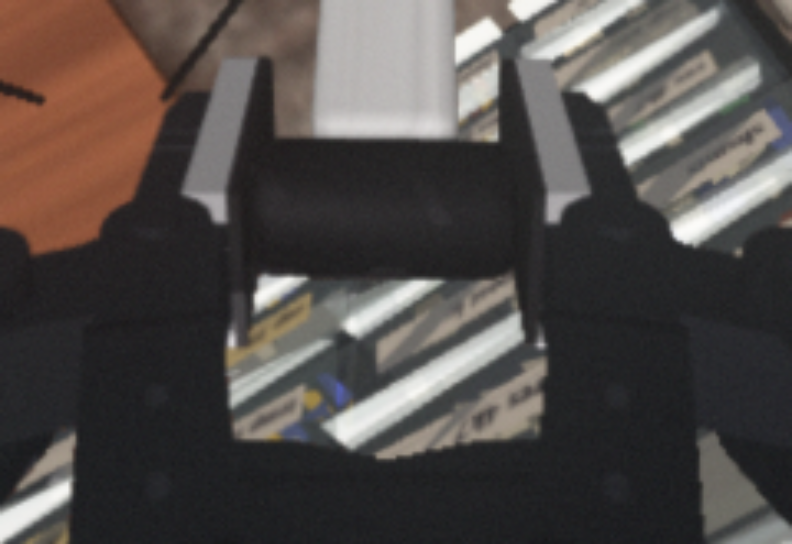

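```bash
python3 -m handwheel '[[28,0.02,0.27,0.15,0],[28,0.02,0.54,0.29,0],[28,0.02,0.82,0.42,0],[28,0.02,1.11,0.53,0],[28,0.02,1.4,0.64,0],[28,0.02,1.69,0.73,0],[28,0.02,1.99,0.81,0],[28,0.02,2.29,0.88,0],[28,0.02,2.59,0.94,0],[28,0.02,2.89,0.99,0],[28,0.02,2.89,0.99,0]]' 30; python3 - <<'E'
from h import *
arc(-.1647,.0255,angs=np.arange(1.66,1.2,-.04))
E
```

```text
clock: 56.27
tcp_pos: [0.6302, -0.2018, 0.3323]
tcp_rot: [-3.121, -0.046, 1.567]
force: [-6.4, -1.0, -4.2]
grip_width: 0.394
[ 0.6302 -0.2018  0.3323] [-6.4 -1.  -4.2] w 33.6 ang 1.691 R 0.3091 rot [-3.121 -0.046  1.567]
1.66 0.24 -0.0; 1.62 0.55 0.02; 1.58 0.86 0.03; 1.54 1.17 0.03; 1.5 1.47 0.01; 1.46 1.78 -0.02; 1.42 2.09 -0.06; 1.38 2.39 -0.11; 1.34 2.69 -0.17; 1.3 2.99 -0.25; 1.26 3.28 -0.34; 1.22 3.57 -0.44;
```

```bash
python3 -m handwheel '[[28,0.02,0.24,0,0],[28,0.02,0.55,0.02,0],[28,0.02,0.86,0.03,0],[28,0.02,1.17,0.03,0],[28,0.02,1.47,0.01,0],[28,0.02,1.78,-0.02,0],[28,0.02,2.09,-0.06,0],[28,0.02,2.39,-0.11,0],[28,0.02,2.69,-0.17,0],[28,0.02,2.99,-0.25,0],[28,0.02,2.99,-0.25,0]]' 30; python3 - <<'E'
from h import *
arc(-.1647,.0255,angs=np.arange(1.26,.8,-.04))
E
```

```text
clock: 57.18
tcp_pos: [0.631, -0.0794, 0.3232]
tcp_rot: [-3.122, -0.046, 1.569]
force: [-5.0, 0.3, -0.0]
grip_width: 0.395
[ 0.631  -0.0794  0.3232] [-5.   0.3 -0. ] w 33.7 ang 1.292 R 0.3096 rot [-3.122 -0.046  1.569]
1.26 0.22 -0.11; 1.22 0.51 -0.21; 1.18 0.8 -0.32; 1.14 1.08 -0.45; 1.1 1.36 -0.58; 1.06 1.63 -0.72; 1.02 1.9 -0.88; 0.98 2.16 -1.05; 0.94 2.41 -1.22; 0.9 2.65 -1.41; 0.86 2.89 -1.61; 0.82 3.12 -1.81;
```

```bash
python3 -m handwheel '[[28,0.01,0.22,-0.11,0],[28,0.01,0.51,-0.21,0],[28,0.01,0.8,-0.32,0],[28,0.01,1.08,-0.45,0],[28,0.01,1.36,-0.58,0],[28,0.01,1.63,-0.72,0],[28,0.01,1.9,-0.88,0],[28,0.01,2.16,-1.05,0],[28,0.01,2.41,-1.22,0],[28,0.01,2.65,-1.41,0],[28,0.01,2.65,-1.41,0]]' 30; python3 - <<'E'
from h import *
arc(-.1647,.0255,angs=np.arange(.86,.4,-.04))
E
```

```text
clock: 58.1
tcp_pos: [0.6316, 0.0293, 0.2668]
tcp_rot: [-3.123, -0.049, 1.571]
force: [-3.5, 1.5, 3.3]
grip_width: 0.388
[0.6316 0.0293 0.2668] [-3.5  1.5  3.3] w 33.1 ang 0.894 R 0.3096 rot [-3.123 -0.049  1.571]
0.86 0.17 -0.2; 0.82 0.4 -0.4; 0.78 0.62 -0.62; 0.74 0.84 -0.84; 0.7 1.04 -1.07; 0.66 1.23 -1.31; 0.62 1.42 -1.56; 0.58 1.59 -1.81; 0.54 1.75 -2.07; 0.5 1.91 -2.34; 0.46 2.05 -2.61; 0.42 2.18 -2.89;
```

```bash
python3 -m handwheel '[[28,0,0.17,-0.2,0],[28,0,0.4,-0.4,0],[28,0,0.62,-0.62,0],[28,0,0.84,-0.84,0],[28,0,1.04,-1.07,0],[28,0,1.23,-1.31,0],[28,0,1.42,-1.56,0],[28,0,1.59,-1.81,0],[28,0,1.75,-2.07,0],[28,0,1.91,-2.34,0],[28,0,1.91,-2.34,0]]' 30; python3 - <<'E'
from h import *
arc(-.1647,.0255,angs=np.arange(.46,-.01,-.04))
E
```

```text
clock: 59.02
tcp_pos: [0.632, 0.1077, 0.1711]
tcp_rot: [-3.124, -0.05, 1.572]
force: [-0.8, 4.1, 0.9]
grip_width: 0.392
[0.632  0.1077 0.1711] [-0.8  4.1  0.9] w 33.5 ang 0.491 R 0.3089 rot [-3.124 -0.05   1.572]
0.46 0.09 -0.22; 0.42 0.22 -0.5; 0.38 0.34 -0.78; 0.34 0.45 -1.07; 0.3 0.55 -1.36; 0.26 0.63 -1.66; 0.22 0.7 -1.96; 0.18 0.77 -2.26; 0.14 0.81 -2.57; 0.1 0.85 -2.87; 0.06 0.88 -3.18; 0.02 0.89 -3.49;
```

```bash
python3 -m handwheel '[[28,0,0.09,-0.22,0],[28,0,0.22,-0.5,0],[28,0,0.34,-0.78,0],[28,0,0.45,-1.07,0],[28,0,0.55,-1.36,0],[28,0,0.63,-1.66,0],[28,0,0.7,-1.96,0],[28,0,0.77,-2.26,0],[28,0,0.81,-2.57,0],[28,0,0.85,-2.87,0],[28,0,0.88,-3.18,0],[28,0,0.89,-3.49,0]]' 30;  python3 -m handwheel '[[28,0,0,-0.1,0],[28,0,0,-0.2,0],[28,0,0,-0.2,0]]' 30; python3 - <<'E'
from h import *
arc(-.1647,.0255)
s,im,d=cap('wrist','w40.png')
E
```

```text
clock: 60.02
tcp_pos: [0.6323, 0.143, 0.0303]
tcp_rot: [-3.125, -0.05, 1.572]
force: [-0.4, 1.5, 0.8]
grip_width: 0.396
clock: 60.27
tcp_pos: [0.6324, 0.143, 0.0239]
tcp_rot: [-3.124, -0.05, 1.572]
force: [-7.2, 2.7, 11.4]
grip_width: 0.388
[0.6324 0.143  0.0239] [-7.2  2.7 11.4] w 33.2 ang -0.005 R 0.3077 rot [-3.124 -0.05   1.572]
```

View pics/w40.png

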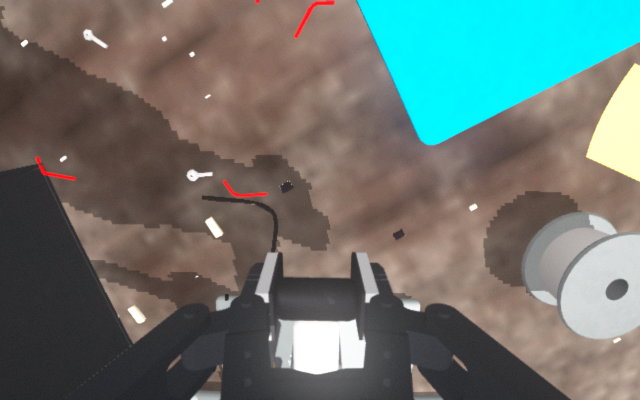

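```bash
python3 -m handwheel '[[45,0,0,0.05,0],[60,0,0,0.05,0],[60,0,0,0.05,0],[60,0,0,0.5,0],[60,0,0,1.3,0],[60,0,0,2.2,0],[60,0,0,3.1,0],[60,0,0,4,0],[60,-0.3,0,4.9,-1],[60,-0.8,-0.2,5.5,-2],[60,-1.3,-0.5,5.7,-3.1],[60,-1.8,-0.8,5.7,-4.2]]' 40;  python3 -m handwheel '[[60,-0.5,-0.2,0,-1.1],[60,-1,-0.4,0,-2.2],[60,-1.5,-0.6,0,-3.3],[60,-2,-0.6,0,-4.4],[60,-2,-0.6,0,-5.5],[60,-2,-0.6,0,-6.6],[60,-2,-0.6,0,-7.7],[60,-2,-0.6,0,-8.8],[60,-2,-0.6,0,-9.9],[60,-2,-0.6,0,-10.83],[60,-2,-0.6,0,-10.83],[60,-2,-0.6,0,-10.83]]' 40; python3 - <<'E'
from h import *
s,im,d=cap('wrist','w41.png');print(s['tcp_pos'],s['tcp_rot'],s['force']);np.save('w41.npy',d)
C=cloud('wrist',s,d);X,Y,Z=C[...,0],C[...,1],C[...,2]
hsv=cv2.cvtColor(im,cv2.COLOR_RGB2HSV)
k=((hsv[...,0]<8)|(hsv[...,0]>172))&(hsv[...,1]>150)&(Z>.12)&(Z<.16)&(abs(X-.55)<.04)&(abs(Y-.087)<.03)
if k.sum(): print('knob',k.sum(),X[k].min(),X[k].max(),Y[k].min(),Y[k].max(),Z[k].max())
import pickle;pickle.dump(s,open('s41.pkl','wb'))
E
```

```text
clock: 61.32
tcp_pos: [0.5616, 0.1107, 0.2555]
tcp_rot: [-3.13, -0.053, 1.127]
force: [-0.7, -1.1, 0.0]
grip_width: 0.704
clock: 62.32
tcp_pos: [0.4815, 0.0865, 0.2552]
tcp_rot: [-3.13, -0.052, -0.004]
force: [-0.4, 0.2, -0.5]
grip_width: 0.704
[0.48151754 0.08649372 0.25521342] [-3.13036889 -0.05237444 -0.00422805] [-0.4495544   0.23081597 -0.45218494]
knob 1266 0.5414017727992871 0.5784247901788896 0.07298084045356124 0.10273342947437031 0.14975335817430527
```

View pics/w41.png

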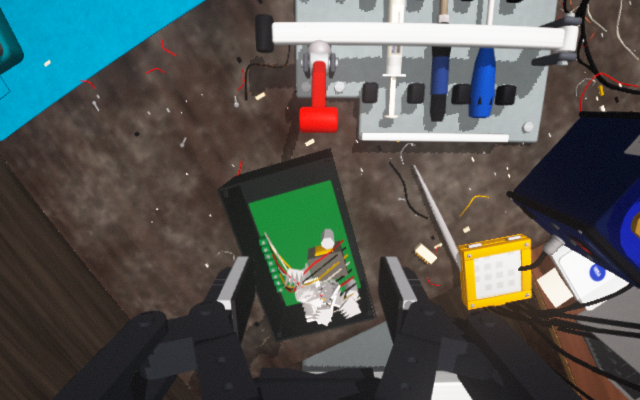

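```bash
python3 -m handwheel '[[55,0.8,0.03,0,0],[50,1.5,0.03,-0.4,0],[50,1.75,0.03,-1.1,0],[50,1.75,0.03,-1.9,0],[50,1.75,0.03,-2.7,0],[50,1.75,0.03,-3.3,0],[50,1.75,0.03,-3.6,0],[50,1.75,0.03,-3.6,0],[50,1.75,0.03,-3.6,0]]' 40; python3 -m handwheel '[[25,0,0,0,0],[25,0,0,0,0],[25,0,0,0,0],[25,0,0,0,0],[25,0,0,0,0]]' 50;python3 - <<'E'
from h import *
s,im,d=cap('wrist','w42.png');print(s['tcp_pos'],s['tcp_rot'],s['force'],s['grip_width']*85.4)
th0=np.arctan2(20,90)
def k(a): return 92.2*np.array([np.cos(a+th0),np.sin(a+th0)])
for a in np.arange(1.85,-.16,-.1): print(round(a,2),((k(a)-k(1.95))/40).round(2))
im=cv2.imread('pics/w42.png');cv2.imwrite('pics/z42.png',cv2.resize(im[200:400,180:460],None,fx=2.8,fy=2.8))
E
```

```text
clock: 63.12
tcp_pos: [0.5517, 0.0876, 0.1115]
tcp_rot: [-3.13, -0.052, -0.003]
force: [-0.0, 0.8, 0.5]
grip_width: 0.584
clock: 63.53
tcp_pos: [0.5534, 0.0868, 0.1142]
tcp_rot: [-3.132, -0.056, -0.003]
force: [-2.2, -5.9, 6.7]
grip_width: 0.347
[0.55341884 0.0867834  0.11424612] [-3.13173069e+00 -5.62155581e-02 -2.86143163e-03] [-2.15358778 -5.88635081  6.74329657] 29.62800453635924
1.85 [0.2  0.12]
1.75 [0.4  0.22]
1.65 [0.62 0.3 ]
1.55 [0.84 0.35]
1.45 [1.07 0.39]
1.35 [1.3 0.4]
1.25 [1.53 0.39]
1.15 [1.76 0.35]
1.05 [1.98 0.3 ]
0.95 [2.2  0.22]
0.85 [2.41 0.12]
0.75 [ 2.6  -0.01]
0.65 [ 2.79 -0.15]
0.55 [ 2.95 -0.3 ]
0.45 [ 3.11 -0.48]
0.35 [ 3.24 -0.66]
0.25 [ 3.35 -0.86]
0.15 [ 3.45 -1.07]
0.05 [ 3.52 -1.29]
-0.05 [ 3.57 -1.52]
-0.15 [ 3.6  -1.75]
```

View pics/z42.png

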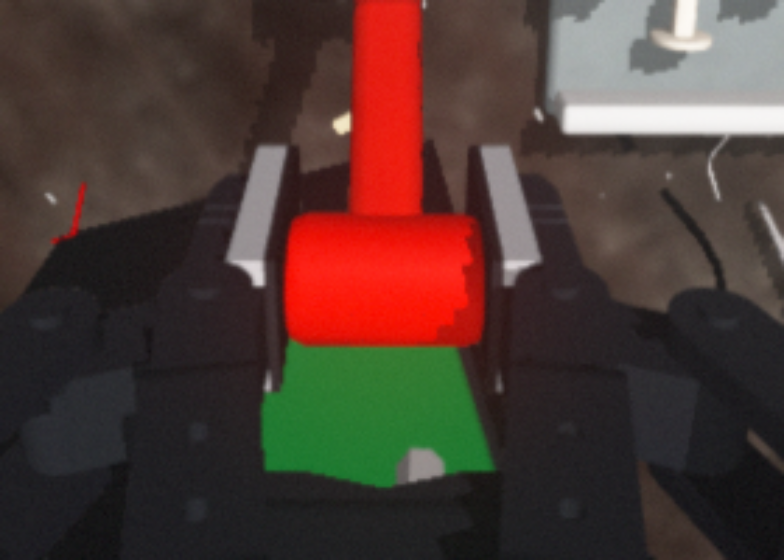

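```bash
python3 -m handwheel '[[25,0.2,0,0.12,0],[25,0.4,0,0.22,0],[25,0.62,0,0.3,0],[25,0.84,0,0.35,0],[25,1.07,0,0.39,0],[25,1.3,0,0.4,0],[25,1.53,0,0.39,0],[25,1.76,0,0.35,0],[25,1.98,0,0.3,0],[25,2.2,0,0.22,0],[25,2.41,0,0.12,0],[25,2.6,0,-0.01,0]]' 60;python3 - <<'E'
from h import *
s=ctrl.read_state();p=s['tcp_pos'];print(p,s['force'],s['grip_width']*85.4)
d=(p-np.array([.5534,.0868,.1142]))/.04;print(d)
th0=np.arctan2(20,90)
def k(a): return 92.2*np.array([np.cos(a+th0),np.sin(a+th0)])
for a in np.arange(.75,-.16,-.1): print(round(a,2),((k(a)-k(1.95))/40-d[[0,2]]).round(2))
E
```

```text
clock: 64.58
tcp_pos: [0.6573, 0.0861, 0.1152]
tcp_rot: [-3.133, -0.055, -0.003]
force: [-8.6, -5.5, 5.4]
grip_width: 0.337
[0.65734205 0.08612446 0.11517028] [-8.56269874 -5.4625658   5.42048177] 28.789625849623757
[ 2.59855129 -0.01688861  0.02425711]
0.75 [ 0.   -0.03]
0.65 [ 0.19 -0.17]
0.55 [ 0.36 -0.33]
0.45 [ 0.51 -0.5 ]
0.35 [ 0.64 -0.69]
0.25 [ 0.76 -0.89]
0.15 [ 0.85 -1.1 ]
0.05 [ 0.92 -1.32]
-0.05 [ 0.97 -1.54]
-0.15 [ 1.   -1.77]
```

```bash
python3 -m handwheel '[[25,0.19,0,-0.17,0],[25,0.36,0,-0.33,0],[25,0.51,0,-0.5,0],[25,0.64,0,-0.69,0],[25,0.76,0,-0.89,0],[25,0.85,0,-1.1,0],[25,0.92,0,-1.32,0],[25,0.96,0,-1.5,0],[25,0.96,0,-1.55,0],[25,0.96,0,-1.55,0]]' 60;python3 - <<'E'
from h import *
s,im,d=cap('wrist','w43.png');print(s['tcp_pos'],s['force'],s['grip_width']*85.4)
E
```

```text
clock: 65.42
tcp_pos: [0.6968, 0.0857, 0.0525]
tcp_rot: [-3.133, -0.057, -0.002]
force: [3.1, -4.7, -0.5]
grip_width: 0.323
[0.6967714  0.08567148 0.05253685] [ 3.10459604 -4.74976972 -0.5299279 ] 27.571297568843253
```

View pics/w43.png

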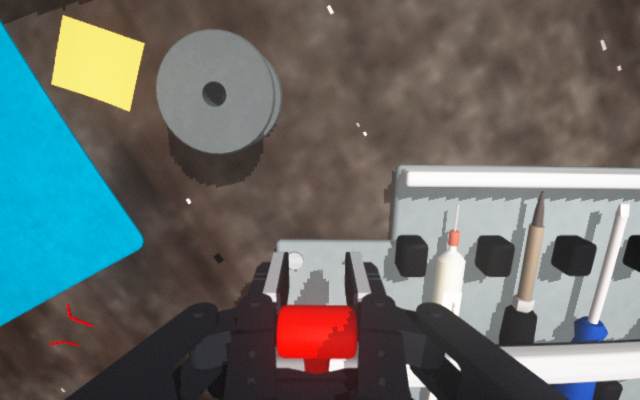

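Lever appears down. Releasing, retreating and inspecting.

```bash
python3 -m handwheel '[[40,0,0,0,0],[55,0,0,0,0],[60,0,0,0,0],[60,0,0,0.3,0],[60,0,0,1,0],[60,0,0,1.8,0],[60,0,0,2.6,0],[60,-0.3,0,3.4,0],[60,-0.9,0,4.1,0],[60,-1.6,0,4.6,0],[60,-2.2,0,4.8,0],[60,-2.2,0,4.8,0]]' 40
python3 - <<'E'
from h import *
s,im,d=cap('wrist','w44.png');print(s['tcp_pos'],s['tcp_rot'],s['force'])
C=cloud('wrist',s,d);X,Y,Z=C[...,0],C[...,1],C[...,2]
hsv=cv2.cvtColor(im,cv2.COLOR_RGB2HSV)
k=((hsv[...,0]<8)|(hsv[...,0]>172))&(hsv[...,1]>150)&(abs(X-.69)<.03)&(abs(Y-.087)<.03)&(Z>.05)
print('knob',k.sum(),X[k].max(),Y[k].mean(),Z[k].max())
k=(abs(X-.632)<.008)
print([(round(y,2),np.median(Z[k&(abs(Y-y)<.004)&(Z>.03)]).round(4)) for y in (-.15,-.1,-.05,0,.05,.115)])
k=(abs(X-.632)<.02)&(Y>.13)&(Y<.155)&(Z>.03);print('barknob',X[k].min(),X[k].max(),Y[k].max(),Z[k].max())
import pickle;pickle.dump(s,open('s44.pkl','wb'))
E
```

```text
clock: 66.47
tcp_pos: [0.607, 0.0864, 0.2494]
tcp_rot: [-3.133, -0.061, -0.001]
force: [0.6, 0.1, -0.1]
grip_width: 0.698
[0.60698945 0.08639828 0.24941122] [-3.13303726e+00 -6.13779989e-02 -9.95547374e-04] [ 0.64820958  0.13697286 -0.08106497]
knob 955 0.702640664575263 0.08690125310739191 0.39790328007339576
[(-0.15, np.float64(0.0562)), (-0.1, np.float64(0.0561)), (-0.05, np.float64(0.0561)), (0, np.float64(0.056)), (0.05, np.float64(0.0562)), (0.12, np.float64(0.0561))]
barknob 0.6120007828070482 0.6506431677328136 0.15378400145775764 0.33919892602807195
```

View pics/w44.png

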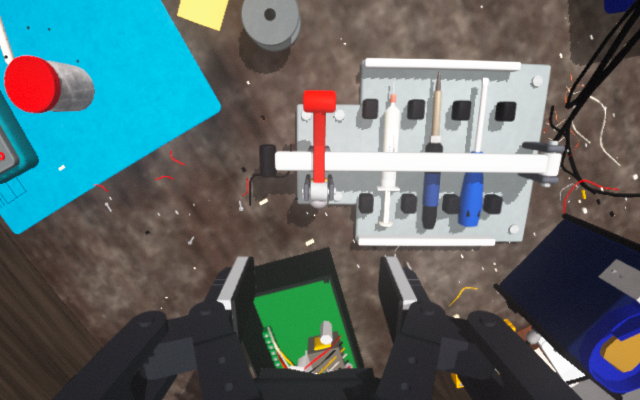

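```bash
python3 - <<'E'
from chk import *
s,im,d=cap('wrist')
rep(s,[('scr',(485,80),(470,225),.012,.171),('iron',(438,73),(429,226),.01,.182),('syr',(393,85),(387,226),.0085,.169)])
print(px2w('wrist',s,d,[(319,100),(319,97)]).round(4))
ctrl.finish_job()
E
```

```text
scr len 0.1693 yaw 0.014 mid [  4.8 -49.8  20. ] from butt [  5.6 -49.8  20. ]
iron len 0.1779 yaw 0.027 mid [ 7.2  1.7 18. ] from butt [ 9.2  1.8 18. ]
syr len 0.1653 yaw 0.011 mid [ 0.4 52.1 16.5] from butt [ 2.3 52.1 16.5]
[[0.6953 0.0867 0.0916]
 [0.6978 0.0867 0.0918]]
the job is handed in; nothing more can be done
```

The tool carrier is packed and the job is handed in at about 66 s; no verdict was reported. I flipped the cam lever open and swung the bar fully open. The screwdriver went in the right lane, the soldering iron in the middle and the syringe on the left. Then I led the bar down into its catch and flipped the lever back over.

**Last checks (wrist camera):**
- **Tools:** the middles are within about 9 mm of the lanes' middle lengthwise and 3 mm of the lane centre lines, turned by less than 0.03 rad. Tool heights were not measured separately; they look flat in the pictures.
- **Bar:** level, top at about 56 mm along its whole length, which puts it home.
- **Lever:** the knob is back at its starting spot, with its top at about 92 mm, so it is down.
- **Bystanders and robot:** the arm was clear, with force close to zero. The spool and tin stand upright in the last picture, and the arm never came near them.

**What went wrong on the way:**
- **Bar:** it took five pinches to open. It slipped out of the first two and fell shut. I let go of the next two myself, because they were held too near or too far up the pads. A 30 N pinch at mid-pad then held all the way.
- **Lever:** the knob slid out of the fingers near the end of the opening, after dead centre. It stayed open.

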